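Kit the breakers into the tote on the scale

ROBOT

A 6-joint arm with a two-finger parallel gripper is mounted at the origin on the work surface. World frame = base frame: x ahead of the robot, y to its left, z up, the work surface at z = 0. Lengths are in mm, angles in degrees, forces in N, time in s.
With the tool pointing down it reaches from about 375 to 900 mm from the base axis. Payload 3.1 kg.
Tool frame: the origin (TCP) lies on the centre line of the jaws, within the pads' length; the fingertips stand 25 mm ahead of it and the grasp point (between the pads) lies 6 mm ahead of it; x points along the fingers, y is the direction in which the jaws open and shut, and the axes are right-handed (so a half turn about x gives the same grasp; the last joint's range is limited). The gripper opens to 87 mm and grips with 3 to 60 N. Pads are 19 mm wide; open, the fingers measure 117 mm over their backs; the gripper's body (75 mm by 190 mm) begins 51 mm behind the grasp point.
Start: joints at [-74.399, 30.224, 82.088, -0, 67.689, -10.227], TCP at [272.322, -562.528, 227.048] pointing down, gripper open.
Joint ranges: [-176.69, 176.69], [-43.24, 126.21], [12.49, 139.97], [-82, 262], [0, 151.66], [-163.58, 163.58]. Speed limits (degrees/s): [159.86, 159.86, 180, 180, 180, 180].

INTERFACE

Orientations are given as [roll, pitch, yaw] about the fixed x, y, z axes, in that order (R = Rz(yaw) Ry(pitch) Rx(roll)).
In Python, from plant import robot gives the robot as it stands.
- The arm moves only by the tool apply_moves, never from a script. Its argument "rows" is a list of rows, each a list of 2 entries, a list of its own where there are three numbers: the shift along the tool's x, y, z in mm, then the turn, a rotation vector about the tool's x, y, z in degrees. In form: [[[tx, ty, tz], [ax, ay, az]], ...]. A call has 1 to 20 rows; each row is the pose to reach, as a shift and turn from the pose measured when the call began, along the tool's axes at that moment; what a row does not reach only later rows make up. A row lasts 1/8 s, in which the tool goes at most 62.5 mm and 10.7 degrees, less where a joint would pass 70% of its speed; a pose out of reach is approached as far as the arm can. A call with a gripper value outside its range is refused whole. "grip" is the finger opening in mm, from 0 to 87, set as the call begins (left out, the last holds). The fingers move at their own pace and stop on an object; "squeeze" is the grip in N (left out, the last holds). Time passes only in rows, so rows that repeat a pose let the fingers close. It gives the time, the measured TCP pose, the force and the opening at its end, in the units of the state.
- robot.state(): the state, without advancing time (a new reading comes with each control period).
- robot.read_camera(name): name is "side" or "top"; returns a dict with "image" (384x512x3 uint8, red, green, blue), "vfov" (degrees; the focal length in pixels is half the picture's height over the tangent of half this angle, whatever the lens; pixels are square), "cx", "cy" (the principal point, pixels), "R" (3x3) and "t" (3): a world point X has camera coordinates R X + t. Camera axes: x right, y down, z forward; pixel columns grow to the right and rows downward; lengths in mm; the calibration is good to about 2 mm. A picture is of the moment at which its call begins. There is no depth.
- robot.close_job(): hands the job in, once; it reports no verdict.
Trained networks look in a picture, given as the dict that the camera call returned (one of the last four; its "shot" number tells which), for a name from the list of things; names that differ only in an ending like _2 or _b are one class to them, and where a whole thing is asked for, a point or a joint stands for the part that bears it (a point fixed in the world has none). Each returns a list of dicts, best first, with "p" (0 to 1); they miss things now and then, are a little off and sometimes report something else, mostly with a low value. They report only what shows in the picture. A call takes as long as a camera call. They do not tell look-alikes from the thing itself.
- robot.recognise(target, picture): "centre" ([x, y, z] in mm, in the coordinates of the camera as it stood for that picture, good to about 4 mm: the middle of the surface that is visible of it).
The state is a dict: "clock": time; "q": joint angles; "qd": joint speeds; "effort": joint torques, N m; "ee_pos": TCP position; "tool_rot": TCP orientation; "force": force on the tool from outside, world axes, zero at the start; "wrist_torque": the same for the moment, N m; "grip_width": finger opening in mm.
Only numpy, scipy, OpenCV 4.12 (cv2) and the standard library are available. Lean on these libraries where they do the work, as an engineer would, in place of code of your own. Each camera call takes 0.05 s, during which the arm holds its last target. There are 200 camera calls.

TASK

Make up the breaker kit: press the dock's ejector slide fully home to push out the tested breaker, and put it and every breaker from the stock rack (lifted over the front rail and drawn out from under the ledge) into the light tote on the scale. Load the tote's two halves by turns and evenly, setting each breaker down gently on the tote's floor, so that the tote neither slides nor tips and at the end stands level where it was, both rails of the scale bearing a fair share of the weight. Leave the tape, the screwdriver and the pot alone.

Things in the scene. Friction and masses are not known exactly. Their poses are not given: they have to be found in the camera images.
- rack: fixed steel rack, 100 x 330 mm. Origin: centre of underside, x to the back. Floor at z 60 mm; 4 lanes at y -126, -42, 42, 126, each 42 wide between plates 34 high. Front retaining rail at x -42, top 36 mm over the floor, back lip at x 36. Ledge from x 12 to 75, underside 140 over the floor, overhangs the devices: lift one over the rail, draw it forward, then raise it; fingers tilted 20-45 deg
- device0: two-pole breaker, white plastic, 60 mm deep (x), 36 mm wide (y), 80 mm tall (z), about 0.18 kg. Origin: centre of its underside, z up. The full-height part reaches from x = -14 to 30 mm; the nose with a black toggle from x = -30 to -14 mm, 17 to 63 mm above the underside. Starts held in the dock
- dock: fixed blue test dock. Origin: centre of underside, x the way it ejects. Base plate 245 mm (x) by 80 mm (y), top at z 20 mm. Two cheeks (x -34 to 31 mm, 40 mm apart, top z 110) and a strap over them (x -23 to -1, top z 111) hold a device so that it can neither be gripped nor lifted
- ejector (a joint): spring ejector slide of the dock, m: 0 at rest, 0.058 fully pressed along the dock's x; takes 1 N at the start and 5 N at the end, and springs back when let go. Its pusher drives the device out by about 55 mm, until it stands almost clear of the cheeks on the base plate, where it stays
- press_tab (a point): middle of the outer face of the ejector's black push tab (44 mm wide in y, 10 mm thick, from z = 22 to 78 mm), at the dock's -x end; moves with the slide. At rest 104 mm from the dock's origin, 60 mm high
- scale: fixed grey bench scale, base 170 by 200 mm and 30 mm high, with a display beyond its +y edge. Origin: centre of the underside of the base, z up. Its two black rubber load rails run along y; their tops, 50 mm above the bench, carry the tote
- rail_near: load rail of the scale at its x = -36 mm, 10 mm wide in x, 170 mm long in y; origin centre of its underside
- rail_far: load rail of the scale at its x = +36 mm, same size
- tote: light red tote, loose, 0.28 kg, 236 (x) x 206 (y) x 55 mm, walls and floor 3 mm, lying across the rails. Origin: centre of underside. A divider 27 mm high at x = 0 makes two halves; each takes three devices 62 mm apart in y, their depth along x, centres 80 mm from the divider. One device more in one half than the other is borne; two more, or a push of 1 N beside a lone one, can tip it
- tape: bystander: roll of tape lying flat, 90 mm across, 19 mm high
- screwdriver: bystander: screwdriver lying on the bench
- pot: bystander: cardboard pot, 64 mm across, 65 mm high
- device1: one two-pole breaker like device0: same size, mass and axes; it starts standing in one of the rack's four lanes with its nose towards the rail; None when absent
- device2: one two-pole breaker like device0: same size, mass and axes; it starts standing in one of the rack's four lanes with its nose towards the rail; None when absent
- device3: one two-pole breaker like device0: same size, mass and axes; it starts standing in one of the rack's four lanes with its nose towards the rail; None when absent
- device4: one two-pole breaker like device0: same size, mass and axes; it starts standing in one of the rack's four lanes with its nose towards the rail; None when absent
Not all that is in view belongs to the job. What is shaped like the device2 but blue, pink or red is not meant.

How it is judged (in metres and radians):
On the way:
1. the ejector slide has been pressed home and the breaker stands out of the dock (value of joint ejector above 0.05 m and x of device0 in the frame of dock above 0.042 m), for 0.1 s.
At the end, for the whole second after the job is handed in: Every breaker present rests inside the tote, its origin under 50 mm above the tote's underside; the tote is level within 0.05 rad and within 30 mm and 0.15 rad of the scale's middle and axis; each rail bears over 2 N of it; the ejector is back below 10 mm (x of device0 in the frame of tote between -0.116 and 0.116 m and y of device0 in the frame of tote between -0.101 and 0.101 m and z of device0 in the frame of tote between -0.005 and 0.05 m and linear speed of each of device0, device1, device2, device3, device4, tote below 0.02 m/s and x of device1 in the frame of tote between -0.116 and 0.116 m and y of device1 in the frame of tote between -0.101 and 0.101 m and z of device1 in the frame of tote between -0.005 and 0.05 m and x of device2 in the frame of tote between -0.116 and 0.116 m and y of device2 in the frame of tote between -0.101 and 0.101 m and z of device2 in the frame of tote between -0.005 and 0.05 m and x of device3 in the frame of tote between -0.116 and 0.116 m and y of device3 in the frame of tote between -0.101 and 0.101 m and z of device3 in the frame of tote between -0.005 and 0.05 m and x of device4 in the frame of tote between -0.116 and 0.116 m and y of device4 in the frame of tote between -0.101 and 0.101 m and z of device4 in the frame of tote between -0.005 and 0.05 m and angle between tote's own z axis and vertical below 0.05 rad and horizontal distance between tote and scale below 0.03 m and angle between the x axis of tote and the x axis of scale, either way round below 0.15 rad and contact force between tote and rail_near above 2 N and contact force between tote and rail_far above 2 N and value of joint ejector below 0.01 m); the robot touches nothing.
It fails at once if the tape is moved by more than 40 mm (distance of tape from where it was at the start of the episode above 0.04 m).
It fails at once if the screwdriver is moved by more than 40 mm (distance of screwdriver from where it was at the start of the episode above 0.04 m).
It fails at once if the pot is moved by more than 40 mm (distance of pot from where it was at the start of the episode above 0.04 m).
It fails at once if the tote tips over by more than 0.35 rad (angle between tote's own z axis and vertical above 0.35 rad).
Of device1, device2, device3, device4 only 3 to 4 are there at a start; the rules pass over those that are not, and their reading is None.
At some moment in a run one of device1, device2, device3, device4 may be knocked a few centimetres aside while the robot is not near it.
It also fails if it takes over 192 s, if anything falls off the work surface, if the arm or the gripper's body presses on something with over 40 N, if the wrist force passes 120 N, or if a joint passes its speed limit or range.

## Working session

There is one attempt and no reset: what is moved stays moved. The work goes in short steps, Python scripts to look and compute and a tool call to move; the robot and the scene stay as the last step left them, time stands still between calls to the robot, and variables do not carry over. Pictures are saved under pics/ and viewed, about 12 in all and at most 16, crops included, and the job is handed in when it is done.

Besides the shell and the picture viewer there is one more tool, called after "Request:" in YAML: its name, and indented under it one key for each argument. apply_moves: Moves the arm, as the interface text tells. Its arguments: {"type":"object","properties":{"rows":{"type":"array","items":{"type":"array"}},"grip":{"type":"number"},"squeeze":{"type":"number"}},"required":["rows"]}

```bash
ls; mkdir -p pics; cat > h.py <<'E'
import numpy as np, cv2
from plant import robot
from scipy.spatial.transform import Rotation as Ro
def shot(n,save=None):
    p=robot.read_camera(n)
    if save: cv2.imwrite('pics/'+save,p['image'][:,:,::-1])
    return p
def cam(p):
    R=np.array(p['R']);t=np.array(p['t']).ravel();f=192/np.tan(np.radians(p['vfov'])/2);return R,t,f
def world(p,c):
    R,t,f=cam(p);return R.T@(np.array(c)-t)
def proj(p,X):
    R,t,f=cam(p);c=R@np.array(X,float)+t;return np.array([p['cx']+f*c[0]/c[2],p['cy']+f*c[1]/c[2]])
def ray(p,u,v,z):
    R,t,f=cam(p);d=R.T@np.array([(u-p['cx'])/f,(v-p['cy'])/f,1]);o=-R.T@t
    return o+d*(z-o[2])/d[2]
E
python3 - <<'E'
from h import *
print(robot.state())
for n in('top','side'):
    p=shot(n,n+'0.png')
    R,t,f=cam(p);print(n,'campos',(-R.T@t).round(),'f',f)
    for k in['rack','device0','dock','press_tab','scale','rail_near','rail_far','tote','tape','screwdriver','pot','device1']:
        for d in robot.recognise(k,p)[:6]:
            w=world(p,d['centre']);print(k,round(d['p'],2),w.round(),proj(p,w).round())
E
```

```text
pics
{'clock': 0.0, 'q': array([-7.43965063e+01,  3.02782072e+01,  8.21565212e+01, -1.07501003e-05,
        6.76892500e+01, -1.02271730e+01]), 'qd': array([-0.04362275, -0.0570584 , -0.02893922,  0.01646848, -0.13427076,
        0.03611188]), 'effort': array([ 8.31208072e-04, -4.40035343e+01, -1.76589471e+01,  6.34415634e-02,
        5.84493263e-02, -1.64460089e-04]), 'ee_pos': array([ 272.15022213, -561.83102684,  226.0790163 ]), 'tool_rot': array([-100.22258096,   89.87602164,  105.60808991]), 'force': array([-0.67676066, -0.0972394 , -0.56488433]), 'wrist_torque': array([-0.0198089 , -0.00659398, -0.0167536 ]), 'grip_width': 87.1259784018075}
top campos [ 4.550e+02 -1.000e+00  1.131e+03] f 456.6127749567848
rack 0.74 [636. -10. 215.] [250. 149.]
rack 0.3 [441. 119.  20.] [196. 245.]
device0 0.86 [ 757. -121.   79.] [295. 110.]
device0 0.72 [614. -48. 144.] [267. 165.]
device0 0.72 [773. 116.  76.] [195. 104.]
device0 0.69 [608.  44. 143.] [225. 169.]
device0 0.63 [473. 316. 102.] [104. 232.]
device0 0.6 [758.  -7.  83.] [247. 109.]
dock 0.92 [461. 308.  23.] [117. 238.]
press_tab 
[... 966 characters left out ...]
k 0.56 [460. 349.  18.] [247. 313.]
dock 0.39 [388. 301.  52.] [287. 292.]
press_tab 0.78 [384. 300.  49.] [289. 293.]
scale 0.82 [ 503. -174.   27.] [281. 179.]
scale 0.61 [612. -27. 122.] [231. 170.]
rail_far 0.68 [ 502. -176.   26.] [282. 179.]
tote 0.85 [ 453. -309.   73.] [307. 148.]
tape 0.8 [439. 134.  21.] [280. 249.]
screwdriver 0.9 [405. -59.  19.] [307. 208.]
pot 0.64 [456.  35.  47.] [282. 216.]
pot 0.64 [388. 298.  46.] [287. 293.]
device1 0.96 [603. 146. 124.] [213. 206.]
device1 0.94 [762.   4.  48.] [176. 191.]
device1 0.86 [605.  62. 120.] [223. 189.]
device1 0.77 [613. -28. 127.] [231. 168.]
device1 0.76 [763. 137.  51.] [155. 217.]
device1 0.56 [486. 333. 101.] [237. 275.]
```

```bash
python3 - <<'E'
import cv2
for n in('top','side'):
    im=cv2.imread(f'pics/{n}0.png');cv2.imwrite(f'pics/{n}0b.png',cv2.resize(im[60:330] if n=='top' else im[110:380],None,fx=1.56,fy=1.56,interpolation=3)[:,:800])
E
```

```text
(no output)
```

View pics/top0b.png

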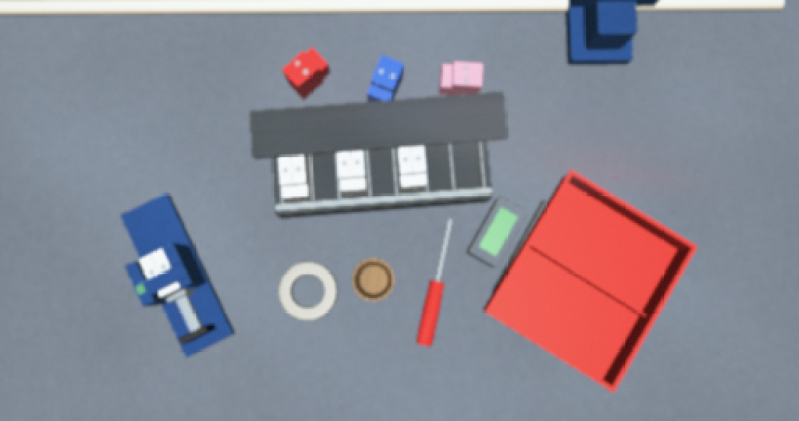

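View pics/side0b.png

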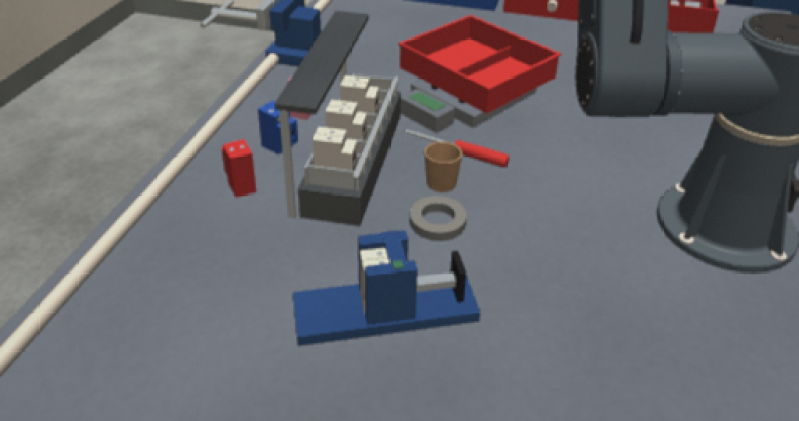

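```bash
cat >> h.py <<'E'
from scipy.optimize import least_squares
def T(pose,X):
    x,y,a=pose[:3];c,s=np.cos(a),np.sin(a);X=np.atleast_2d(X).astype(float)
    return np.c_[x+c*X[:,0]-s*X[:,1],y+s*X[:,0]+c*X[:,1],X[:,2]]
def fit(obs,x0):  # obs: (pic, model pts, px)
    r=lambda v:np.concatenate([(np.array([proj(p,q) for q in T(v,M)])-U).ravel() for p,M,U in obs])
    s=least_squares(r,x0,loss='soft_l1');return s.x,r(s.x)
def box(x0,x1,y0,y1,z0,z1):
    return np.array([[x,y,z] for z in(z0,z1) for x,y in((x0,y0),(x1,y0),(x1,y1),(x0,y1))])
def draw(im,p,pose,b,s,o,col=(0,255,255)):
    P=((np.array([proj(p,q) for q in T(pose,b)])-o+.5)*s).astype(int)
    for i in range(4):
        for a,c in((i,(i+1)%4),(4+i,4+(i+1)%4),(i,4+i)): cv2.line(im,tuple(P[a]),tuple(P[c]),col,1)
def crop(p,x,y,w,h,s):
    return cv2.resize(np.ascontiguousarray(p['image'][y:y+h,x:x+w,::-1]),None,fx=s,fy=s,interpolation=cv2.INTER_CUBIC)
E
cat > fit0.py <<'E'
from h import *
pt=shot('top');ps=shot('side')
b=np.array([[-122.5,40],[122.5,40],[122.5,-40],[-122.5,-40]])
M=np.c_[b,np.full(4,20)]
U=np.array([[120.5,287.6],[78.2,195.9],[107.7,184.4],[149.4,273.5]])
U=U[[3,2,1,0]][[3,2,1,0]]
dock,r=fit([(pt,M[[3,0,1,2]][[1,2,3,0]],U)],[461,308,.43]);print('dock',dock,r.round(1))
L=box(12,75,-165,165,200,205)
U=np.array([[325,147.8],[323.7,119.6],[161.5,132.4],[163.5,161.3]])
rack,r=fit([(pt,L[4:],U)],[620,40,.08]);print('rack',rack,r.round(1))
im=pt['image'].astype(int);m=((im[...,0]>110)&(im[...,1]<70)&(im[...,2]<70)).astype(np.uint8)
m[:,:300]=0
c=max(cv2.findContours(m,0,1)[0],key=cv2.contourArea).reshape(-1,2)
W=np.array([ray(pt,u,v,105)[:2] for u,v in c]);rc=cv2.minAreaRect(W.astype(np.float32));print('tote',rc)
bx=cv2.boxPoints(rc);a=np.radians(-31)
tote=[*rc[0],min((np.radians(rc[2]+k*90) for k in range(-4,4)),key=lambda t:abs(t-a))];print(tote)
np.savez('poses.npz',dock=dock,rack=rack,tote=tote)
out=np.zeros((600,800,3),np.uint8)
s=4;o=(158,118);A=crop(pt,*o,170,82,s)
draw(A,pt,rack,L,s,o);draw(A,pt,rack,box(-44,-40,-147,147,60,96),s,o,(0,255,0))
for y in(42,126,-42): draw(A,pt,rack,box(-14,30,y-18,y+18,60,140),s,o,(255,0,255))
out[:328,:680]=A
s=2.4;o=(75,180);A=crop(pt,*o,80,110,s)
draw(A,pt,dock,box(-122.5,122.5,-40,40,0,20),s,o);draw(A,pt,dock,box(-104,-94,-22,22,22,78),s,o,(0,255,0))
out[330:330+264,:192]=A
s=2.7;o=(185,235);A=crop(ps,*o,125,97,s)
draw(A,ps,dock,box(-122.5,122.5,-40,40,0,20),s,o);draw(A,ps,dock,box(-104,-94,-22,22,22,78),s,o,(0,255,0))
out[330:330+A.shape[0],200:200+A.shape[1]]=A
s=1.7;o=(305,165);A=crop(pt,*o,150,150,s)
draw(A,pt,tote,box(-118,118,-103,103,50,105),s,o)
out[332:332+255,545:800]=A
cv2.imwrite('pics/fit0.png',out)
E
python3 fit0.py
```

```text
dock [4.68262739e+02 3.17695401e+02 4.48833591e-01] [-0.8  0.7 -0.2  0.6  0.3 -2.3  0.8 -0.2]
rack [ 6.14077159e+02 -1.04194075e+00  7.51789309e-02] [-0.6  0.9 -2.4 -0.6  1.1 -0.6  1.   0.5]
tote ((452.7983703613281, -300.8204345703125), (200.92054748535156, 232.71661376953125), 57.62642288208008)
[452.7983703613281, -300.8204345703125, np.float64(-0.5650255113559992)]
```

View pics/fit0.png

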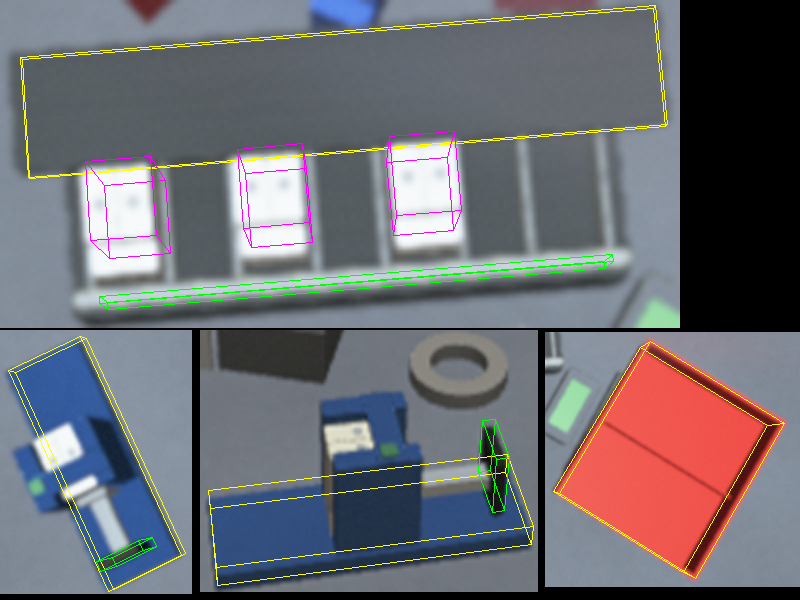

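```bash
cat >> h.py <<'E'
def toolR(psi,th,sgn=1):
    c,s=np.cos(psi),np.sin(psi);t=np.radians(th)
    x=np.array([np.sin(t)*c,np.sin(t)*s,-np.cos(t)]);y=sgn*np.array([-s,c,0.]);return np.c_[x,y,np.cross(x,y)]
def rel(P,R):
    s=robot.state();R0=Ro.from_euler('xyz',s['tool_rot'],degrees=True).as_matrix()
    sh=R0.T@(np.array(P)-s['ee_pos']);tu=Ro.from_matrix(R0.T@R).as_rotvec(degrees=True)
    n=max(np.linalg.norm(sh)/62.5,np.linalg.norm(tu)/10.7)
    print('shift',sh.round(1).tolist(),'turn',tu.round(1).tolist(),'rows',round(n,1))
def P2tcp(P,R): return np.array(P)-6*R[:,0]
E
cat > /tmp/a.py <<'E'
from h import *
Z=np.load('poses.npz')
L=box(12,75,-165,165,200,212);from h import *
s=robot.state();R0=Ro.from_euler('xyz',s['tool_rot'],degrees=True).as_matrix();print(R0.round(2),s['ee_pos'],s['q'])
for sg in(1,-1):
    R=toolR(Z['dock'][2],0,sg)
    p=T(Z['dock'],[-140,0,200])[0];print(sg,p);rel(p,R)
E
python3 /tmp/a.py
```

```text
[[-0.    0.44 -0.9 ]
 [-0.   -0.9  -0.44]
 [-1.    0.    0.  ]] [ 272.3018466  -562.54891369  227.05203391] [-7.44000086e+01  3.02233499e+01  8.20873453e+01 -1.95808928e-03
  6.76875247e+01 -1.02263049e+01]
1 [342.12920137 256.94730821 200.        ]
shift [27.0, -707.2, -419.9] turn [-179.9, 0.0, 0.0] rows 16.8
-1 [342.12920137 256.94730821 200.        ]
shift [27.0, -707.2, -419.9] turn [0.1, 0.0, -0.0] rows 13.2
```

```bash
cat > /tmp/b.py <<'E'
from h import *
Z=np.load('poses.npz');R=toolR(Z['dock'][2],0,-1)
for p in [(400,-420,330),(520,-100,330),(500,120,330),(342,257,330),(342,257,150)]: rel(p,R)
E
python3 /tmp/b.py
```

```text
shift [-103.0, -72.7, -177.0] turn [0.1, 0.0, -0.0] rows 3.5
shift [-103.0, -308.4, -424.5] turn [0.1, 0.0, -0.0] rows 8.6
shift [-103.0, -515.2, -502.3] turn [0.1, 0.0, -0.0] rows 11.6
shift [-103.0, -707.3, -419.8] turn [0.1, 0.0, -0.0] rows 13.3
shift [77.0, -707.3, -419.8] turn [0.1, 0.0, -0.0] rows 13.2
```

Request:
apply_moves:
  rows:
    - [[-103,-73,-177],[0,0,0]]
    - [[-103,-73,-177],[0,0,0]]
    - [[-103,-73,-177],[0,0,0]]
    - [[-103,-73,-177],[0,0,0]]
    - [[-103,-308,-424],[0,0,0]]
    - [[-103,-308,-424],[0,0,0]]
    - [[-103,-308,-424],[0,0,0]]
    - [[-103,-308,-424],[0,0,0]]
    - [[-103,-308,-424],[0,0,0]]
    - [[-103,-308,-424],[0,0,0]]
    - [[-103,-515,-502],[0,0,0]]
    - [[-103,-515,-502],[0,0,0]]
    - [[-103,-515,-502],[0,0,0]]
    - [[-103,-515,-502],[0,0,0]]
    - [[-103,-707,-420],[0,0,0]]
    - [[-103,-707,-420],[0,0,0]]
    - [[-103,-707,-420],[0,0,0]]
    - [[-103,-707,-420],[0,0,0]]
    - [[-103,-707,-420],[0,0,0]]
    - [[-103,-707,-420],[0,0,0]]
  grip: 0
  squeeze: 15

```text
clock: 3.9
ee_pos: [343.3, 256.5, 330.3]
tool_rot: [148.0, 89.9, -6.2]
force: [0.5, -0.2, 0.7]
grip_width: 0.4
```

```bash
cat > /tmp/b.py <<'E'
from h import *
Z=np.load('poses.npz');R=toolR(Z['dock'][2],0,-1)
for x,z in [(-145,82),(-118,82),(-113,82),(-55,82)]: rel(T(Z['dock'],[x,0,z])[0],R)
s=robot.state();print(s['clock'],s['q'].round(1),s['grip_width'],s['force'])
p=shot('side')
for k in('press_tab',):
  for d in robot.recognise(k,p)[:2]:
    w=world(p,d['centre']);print(k,round(d['p'],2),w.round(),T([0,0,-Z['dock'][2]],[*(w[:2]-Z['dock'][:2]),w[2]]).round())
E
python3 /tmp/b.py
```

```text
shift [248.3, -1.1, 6.1] turn [0.1, -0.1, -0.0] rows 4.0
shift [248.3, -1.0, -20.9] turn [0.1, -0.1, -0.0] rows 4.0
shift [248.3, -1.0, -25.9] turn [0.1, -0.1, -0.0] rows 4.0
shift [248.4, -0.9, -83.9] turn [0.1, -0.1, -0.0] rows 4.2
3.9 [ 21.8   7.2 100.2  -0.   72.5  86. ] 0.3550074726836425 [ 0.54189474 -0.23229668  0.72574152]
press_tab 0.66 [387. 297.  50.] [[-82.  17.  50.]]
```

Request:
apply_moves:
  rows:
    - [[60,0,6],[0,0,0]]
    - [[120,0,6],[0,0,0]]
    - [[180,0,6],[0,0,0]]
    - [[230,0,6],[0,0,0]]
    - [[248,0,6],[0,0,0]]
    - [[248,0,0],[0,0,0]]
    - [[248,0,-10],[0,0,0]]
    - [[248,0,-20],[0,0,0]]
    - [[248,0,-30],[0,0,0]]
    - [[248,0,-36],[0,0,0]]
    - [[248,0,-40],[0,0,0]]
    - [[248,0,-40],[0,0,0]]

```text
clock: 5.5
ee_pos: [380.3, 273.8, 82.8]
tool_rot: [161.0, 89.9, 6.7]
force: [-0.1, -0.7, 5.6]
grip_width: 0.6
```

```bash
cat > /tmp/b.py <<'E'
from h import *
p=shot('side');q=shot('top');print(robot.state()['force'])
a=crop(p,185,210,125,110,4)[:440,:500];b=crop(q,75,180,75,110,4)
o=np.zeros((440,800,3),np.uint8);o[:,:500]=a;o[:,500:]=b;cv2.imwrite('pics/c1.png',o)
E
python3 /tmp/b.py
```

```text
[-0.07840237 -0.49113136  6.20236125]
```

View pics/c1.png

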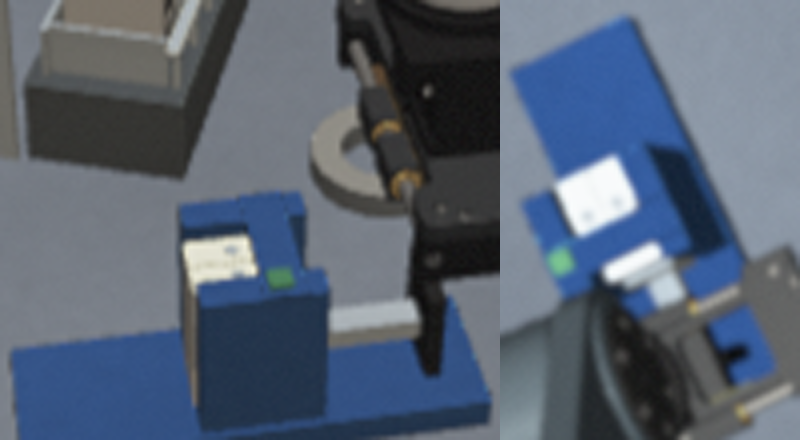

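```bash
cat > /tmp/b.py <<'E'
from h import *
Z=np.load('poses.npz')
p=shot('side');q=shot('top');s=robot.state();print(s['force'],s['ee_pos'])
e=s['ee_pos']
for h in(-25,0,25): 
  w=e+[0,0,h]; print(h,((proj(p,w)-[185,210])*4).round(),((proj(q,w)-[75,180])*4+[500,0]).round())
for dx in (0,15):
 for c in box(-104+dx,-94+dx,-22,22,22,78): 
  w=T(Z['dock'],c)[0]; print(c,((proj(p,w)-[185,210])*4).round(),((proj(q,w)-[75,180])*4+[500,0]).round())
for d in robot.recognise('press_tab',p)[:2]+robot.recognise('ejector',p)[:2]:
    w=world(p,d['centre']);print(round(d['p'],2),w.round(),proj(p,w))
E
python3 /tmp/b.py
```

```text
[-0.57053726 -0.38536976  4.64299828] [380.15246335 273.75799141  82.80787455]
-25 [433. 286.] [709. 370.]
0 [435. 251.] [697. 373.]
25 [439. 214.] [685. 377.]
[-104  -22   22] [429. 307.] [760. 359.]
[-94 -22  22] [411. 309.] [753. 343.]
[-94  22  22] [431. 368.] [685. 377.]
[-104   22   22] [450. 365.] [692. 392.]
[-104  -22   78] [435. 230.] [737. 365.]
[-94 -22  78] [417. 232.] [729. 349.]
[-94  22  78] [438. 290.] [659. 384.]
[-104   22   78] [457. 287.] [666. 400.]
[-89 -22  22] [402. 310.] [749. 336.]
[-79 -22  22] [384. 312.] [742. 321.]
[-79  22  22] [404. 371.] [675. 354.]
[-89  22  22] [422. 369.] [682. 369.]
[-89 -22  78] [408. 233.] [726. 341.]
[-79 -22  78] [389. 235.] [718. 325.]
[-79  22  78] [409. 293.] [648. 360.]
[-89  22  78] [429. 291.] [655. 376.]
0.79 [391. 301.  49.] [285.11883603 292.51011183]
0.64 [394. 303.  48.] [283.40075563 293.17759304]
0.27 [460. 350.  20.] [246.55583885 312.09105285]
```

Request:
apply_moves:
  rows:
    - [[0,0,-6],[0,0,0]]
    - [[0,0,-12],[0,0,0]]
    - [[0,0,-18],[0,0,0]]
    - [[0,0,-24],[0,0,0]]
    - [[0,0,-24],[0,0,0]]

```text
clock: 6.42
ee_pos: [402.6, 284.5, 82.8]
tool_rot: [166.3, 89.8, 12.1]
force: [-1.3, 0.7, -0.1]
grip_width: 0.4
```

```bash
cat > /tmp/b.py <<'E'
from h import *
p=shot('side');q=shot('top');print(robot.state()['force'],robot.state()['wrist_torque'])
a=crop(p,185,210,125,110,4)[:440,:500];b=crop(q,75,180,75,110,4)
o=np.zeros((440,800,3),np.uint8);o[:,:500]=a;o[:,500:]=b;cv2.imwrite('pics/c2.png',o)
E
python3 /tmp/b.py
```

```text
[-0.3580586  -0.09573681 -0.50664329] [0.00867187 0.00121951 0.0239596 ]
```

View pics/c2.png

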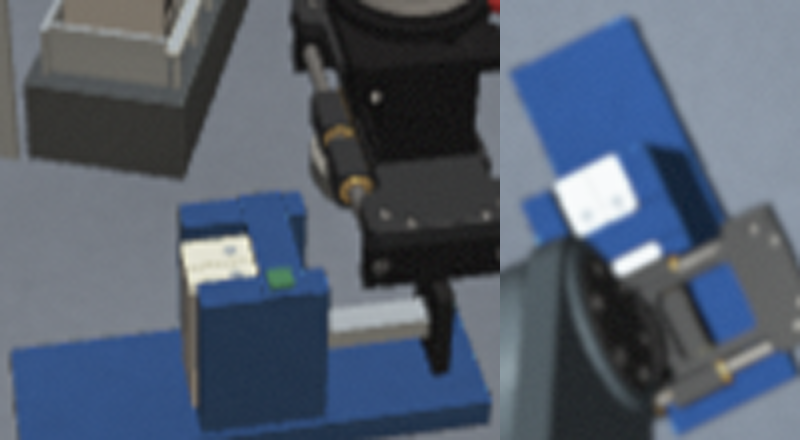

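Request:
apply_moves:
  rows:
    - [[-30,0,0],[0,0,0]]
    - [[-60,0,0],[0,0,0]]
    - [[-90,0,20],[0,0,0]]
    - [[-90,0,70],[0,0,0]]
    - [[-90,0,75],[0,0,0]]

```text
clock: 7.15
ee_pos: [328.8, 249.6, 172.4]
tool_rot: [1.9, 89.7, -152.4]
force: [-0.9, -0.2, -0.1]
grip_width: 0.5
```

```bash
cat > /tmp/b.py <<'E'
from h import *
p=shot('side');s=robot.state();e=s['ee_pos'];print(s['force'],e)
a=crop(p,210,160,150,150,4);R=Ro.from_euler('xyz',s['tool_rot'],degrees=True).as_matrix()
for h,c in((25,(0,255,255)),(6,(0,255,0)),(-45,(255,0,255))):
  for k in(-9.5,9.5):
    for y in (-15,15):
      P=((proj(p,e+R@[h,y,k])-[210,160]+.5)*4).astype(int);cv2.circle(a,tuple(P),2,c,-1)
cv2.imwrite('pics/c3.png',a)
E
python3 /tmp/b.py
```

```text
[-0.12930364 -0.34689928 -0.64987898] [330.7822149  250.38616562 172.58418501]
```

View pics/c3.png

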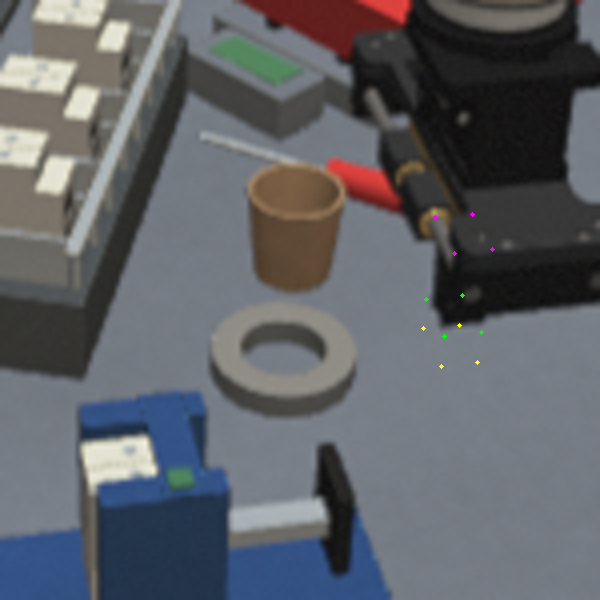

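```bash
cat > /tmp/b.py <<'E'
from h import *
p=shot('side');s=robot.state();e=s['ee_pos'];print(s)
a=crop(p,230,60,190,200,3);R=Ro.from_euler('xyz',s['tool_rot'],degrees=True).as_matrix();print(R.round(2))
def D(v,c):
  P=((proj(p,e+R@v)-[230,60]+.5)*3).astype(int);cv2.circle(a,tuple(P),2,c,-1)
for k in range(-100,26,5):D([k,0,0],(0,255,255))
for k in range(-95,96,5):D([-45,k,0],(0,255,0))
for k in range(-38,39,4):D([-45,0,k],(255,0,255))
cv2.imwrite('pics/c4.png',a)
E
python3 /tmp/b.py
```

```text
{'clock': 7.25, 'q': array([ 2.16165045e+01,  1.97623295e+01,  1.14147363e+02, -3.85194111e-02,
        4.60283026e+01,  8.58889499e+01]), 'qd': array([-0.11543674,  1.2959178 , -3.52472103,  0.01644262, -0.62307641,
        0.08844002]), 'effort': array([ 2.12546289e-01, -2.95745158e+01, -1.04095826e+01,  2.65493832e-02,
        6.12166990e-02, -4.81560855e-03]), 'ee_pos': array([333.07804378, 251.22644658, 172.75220232]), 'tool_rot': array([151.77534599,  89.9320747 ,  -2.47037026]), 'force': array([ 0.6270367 , -0.13833536, -0.48081406]), 'wrist_torque': array([-0.01026064, -0.01546649, -0.0703465 ]), 'grip_width': 0.2852792427129532}
[[ 0.    0.43 -0.9 ]
 [-0.   -0.9  -0.43]
 [-1.    0.   -0.  ]]
```

View pics/c4.png

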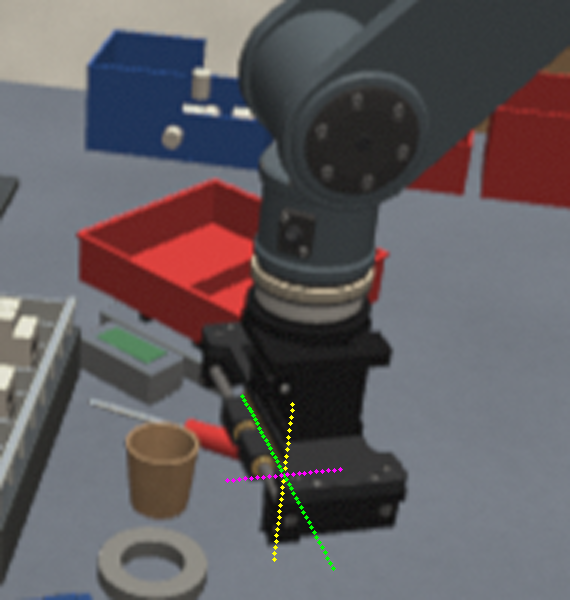

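Request:
apply_moves:
  rows:
    - [[50,0,0],[0,0,0]]
    - [[100,0,0],[0,0,0]]
    - [[110,0,0],[0,0,0]]
    - [[115,0,0],[0,0,0]]
    - [[120,0,0],[0,0,0]]
    - [[120,0,0],[0,0,0]]
    - [[124,0,0],[0,0,0]]
    - [[124,0,0],[0,0,0]]

```text
clock: 8.25
ee_pos: [333.3, 251.3, 49.0]
tool_rot: [159.9, 89.9, 5.7]
force: [0.1, -0.8, 0.3]
grip_width: 0.9
```

Request:
apply_moves:
  rows:
    - [[4,0,0],[0,0,0]]
    - [[8,0,0],[0,0,0]]
    - [[11,0,0],[0,0,0]]
    - [[11,0,0],[0,0,0]]

```text
clock: 8.75
ee_pos: [333.1, 251.2, 37.6]
tool_rot: [145.7, 89.9, -8.5]
force: [0.4, 0.2, 0.0]
grip_width: 0.2
```

```bash
cat > /tmp/b.py <<'E'
from h import *
p=shot('side');q=shot('top');s=robot.state();e=s['ee_pos'];print(e,s['force'])
R=Ro.from_euler('xyz',s['tool_rot'],degrees=True).as_matrix()
o=np.zeros((480,800,3),np.uint8)
for i,(c,of) in enumerate(((p,(230,170)),(q,(60,170)))):
  a=crop(c,*of,130,160,3)
  def D(v,cc):
    P=((proj(c,e+R@v)-of+.5)*3).astype(int);cv2.circle(a,tuple(P),1,cc,-1)
  for k in range(-100,26,5):D([k,0,0],(0,255,255))
  for k in range(-95,96,5):D([-45,k,0],(0,255,0))
  for k in range(-38,39,4):D([-45,0,k],(255,0,255))
  o[:,i*400:i*400+390]=a
cv2.imwrite('pics/c5.png',o)
E
python3 /tmp/b.py
```

```text
[333.27713679 251.27559178  37.87823204] [ 0.58692352 -0.7507781   0.33880323]
```

View pics/c5.png

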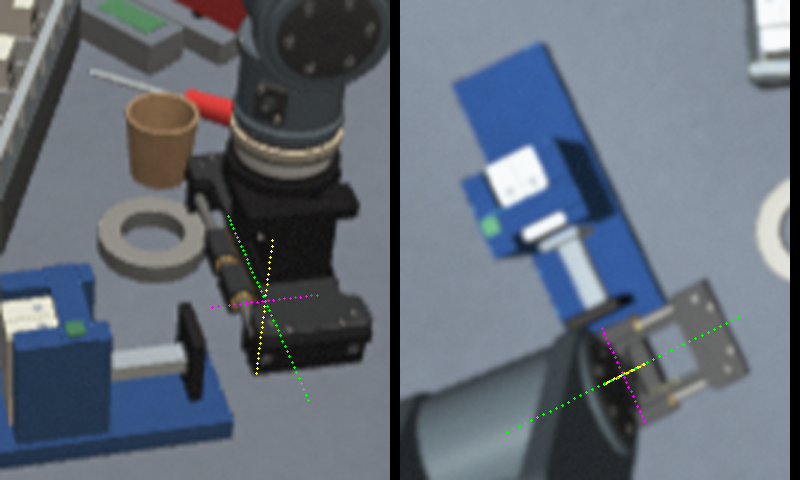

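Request:
apply_moves:
  rows:
    - [[3,0,0],[0,0,0]]
    - [[6,0,0],[0,0,0]]
    - [[9,0,0],[0,0,0]]
    - [[11,0,0],[0,0,0]]
    - [[13,0,0],[0,0,0]]
    - [[13,0,0],[0,0,0]]

```text
clock: 9.6
ee_pos: [333.2, 251.2, 24.7]
tool_rot: [151.4, 89.9, -2.9]
force: [0.3, 0.3, 0.3]
grip_width: 0.9
```

Request:
apply_moves:
  rows:
    - [[2,0,0],[0,0,0]]
    - [[4,0,0],[0,0,0]]
    - [[6,0,0],[0,0,0]]
    - [[6,0,0],[0,0,0]]

```text
clock: 10.1
ee_pos: [333.1, 251.2, 18.6]
tool_rot: [142.3, 90.0, -12.0]
force: [-0.9, -0.8, -0.5]
grip_width: 0.2
```

Request:
apply_moves:
  rows:
    - [[4,0,0],[0,0,0]]
    - [[8,0,0],[0,0,0]]
    - [[10,0,0],[0,0,0]]
    - [[12,0,0],[0,0,0]]
    - [[14,0,0],[0,0,0]]
    - [[14,0,0],[0,0,0]]

```text
clock: 10.85
ee_pos: [333.1, 251.2, 4.9]
tool_rot: [152.5, 89.9, -1.7]
force: [-0.7, -0.7, 4.1]
grip_width: 0.6
```

Request:
apply_moves:
  rows:
    - [[-20,0,0],[0,0,0]]
    - [[-40,0,0],[0,0,0]]
    - [[-40,0,0],[0,0,0]]
    - [[-40,0,0],[0,0,0]]
    - [[-30,0,0],[0,0,0]]
    - [[-24,0,0],[0,0,0]]
    - [[-22,0,0],[0,0,0]]
    - [[-20,0,0],[0,0,0]]
    - [[-18,0,0],[0,0,0]]
    - [[-18,0,0],[0,0,0]]
  grip: 46

```text
clock: 12.1
ee_pos: [333.1, 251.2, 22.9]
tool_rot: [153.2, 89.9, -1.1]
force: [-0.6, 0.9, -0.3]
grip_width: 46.2
```

Request:
apply_moves:
  rows:
    - [[6,0,0],[0,0,0]]
    - [[10,0,0],[0,0,0]]
    - [[13,0,0],[0,0,0]]
    - [[15,0,0],[0,0,0]]
    - [[17,0,0],[0,0,0]]
    - [[19,0,0],[0,0,0]]
    - [[19,0,0],[0,0,0]]

```text
clock: 12.98
ee_pos: [333.1, 251.2, 4.9]
tool_rot: [163.7, 89.9, 9.5]
force: [-1.1, 0.6, 13.1]
grip_width: 45.9
```

Request:
apply_moves:
  rows:
    - [[-30,0,0],[0,0,0]]
    - [[-56,0,0],[0,0,0]]
    - [[-56,0,0],[0,0,0]]
    - [[-56,0,-15],[0,0,0]]
    - [[-56,0,-30],[0,0,0]]
    - [[-56,0,-40],[0,0,0]]
    - [[-56,0,-50],[0,0,0]]
    - [[-56,0,-58],[0,0,0]]
    - [[-56,0,-58],[0,0,0]]
  grip: 0

```text
clock: 14.1
ee_pos: [385.6, 276.6, 60.7]
tool_rot: [162.6, 89.9, 8.4]
force: [-2.4, -0.8, -0.3]
grip_width: 0.2
```

Request:
apply_moves:
  rows:
    - [[0,0,-6],[0,0,0]]
    - [[0,0,-12],[0,0,0]]
    - [[0,0,-18],[0,0,0]]
    - [[0,0,-24],[0,0,0]]
    - [[0,0,-29],[0,0,0]]
    - [[0,0,-33],[0,0,0]]
    - [[0,0,-35],[0,0,0]]
    - [[0,0,-35],[0,0,0]]

```text
clock: 15.1
ee_pos: [417.1, 291.9, 60.7]
tool_rot: [162.9, 89.9, 8.7]
force: [-5.0, -0.9, 1.6]
grip_width: 0.6
```

```bash
cat > /tmp/b.py <<'E'
from h import *
Z=np.load('poses.npz')
p=shot('side');q=shot('top');s=robot.state();print(s['force'])
for c in(p,q):
  for d in robot.recognise('device0',c)[:7]:
    w=world(c,d['centre']);print(round(d['p'],2),w.round(),T([0,0,-Z['dock'][2]],[*(w[:2]-Z['dock'][:2]),w[2]]).round())
E
python3 /tmp/b.py
```

```text
[-4.91476269  0.26754829  1.42792518]
0.87 [608.  67. 120.] [[  17. -287.  120.]]
0.69 [764. 139.  49.] [[ 189. -289.   49.]]
0.64 [762.   5.  47.] [[ 129. -409.   47.]]
0.62 [516. 363.  78.] [[62. 20. 78.]]
0.62 [610. -27. 126.] [[ -22. -371.  126.]]
0.62 [ 762. -107.    9.] [[  80. -510.    9.]]
0.59 [600. 147. 124.] [[  45. -211.  124.]]
0.88 [601. 121. 141.] [[  34. -235.  141.]]
0.83 [757. -10.  84.] [[ 118. -420.   84.]]
0.76 [606.  46. 142.] [[   6. -305.  142.]]
0.59 [614. -43. 144.] [[ -25. -389.  144.]]
0.58 [ 756. -125.   78.] [[  67. -523.   78.]]
0.56 [518. 334. 101.] [[ 51.  -7. 101.]]
```

Request:
apply_moves:
  rows:
    - [[0,0,-2],[0,0,0]]
    - [[0,0,-4],[0,0,0]]
    - [[0,0,-4],[0,0,0]]
    - [[0,0,-4],[0,0,0]]

```text
clock: 15.8
ee_pos: [419.1, 292.9, 60.7]
tool_rot: [23.3, 89.9, -131.0]
force: [-6.6, -3.0, 3.2]
grip_width: 0.4
```

Request:
apply_moves:
  rows:
    - [[0,0,20],[0,0,0]]
    - [[0,0,50],[0,0,0]]
    - [[0,0,80],[0,0,0]]
    - [[-60,0,85],[0,0,0]]
    - [[-120,0,85],[0,0,0]]
    - [[-150,0,85],[0,0,0]]
    - [[-150,0,85],[0,0,0]]
  grip: 70

```text
clock: 16.68
ee_pos: [347.5, 257.7, 214.2]
tool_rot: [171.1, 89.3, 16.9]
force: [-0.5, -0.1, 0.5]
grip_width: 62.3
```

```bash
cat > /tmp/b.py <<'E'
from h import *
Z=np.load('poses.npz');dk=Z['dock']
p=shot('side');q=shot('top')
for c in(p,q):
  for d in robot.recognise('device0',c)[:7]:
    w=world(c,d['centre'])
    if w[1]>250:print(round(d['p'],2),w.round(),T([0,0,-dk[2]],[*(w[:2]-dk[:2]),w[2]]).round())
o=np.zeros((500,800,3),np.uint8)
for i,(c,of) in enumerate(((p,(185,220)),(q,(65,165)))):
  a=crop(c,*of,100,125,4)
  for x,col in((50,(0,255,255)),(60,(0,255,0))):
    draw(a,c,dk,np.array(box(x-14,x+30,-18,18,20,100)),4,of,col)
  o[:,i*400:i*400+400]=a
cv2.imwrite('pics/c6.png',o)
R=toolR(dk[2],0,-1)
for z in(200,120): rel(T(dk,[65,0,z])[0],R)
E
python3 /tmp/b.py
```

```text
0.73 [517. 367.  76.] [[65. 24. 76.]]
0.69 [516. 336. 100.] [[ 51.  -4. 100.]]
shift [9.4, -1.0, -204.9] turn [0.1, 0.1, -0.0] rows 3.3
shift [89.4, -1.1, -205.1] turn [0.1, 0.1, -0.0] rows 3.6
```

View pics/c6.png

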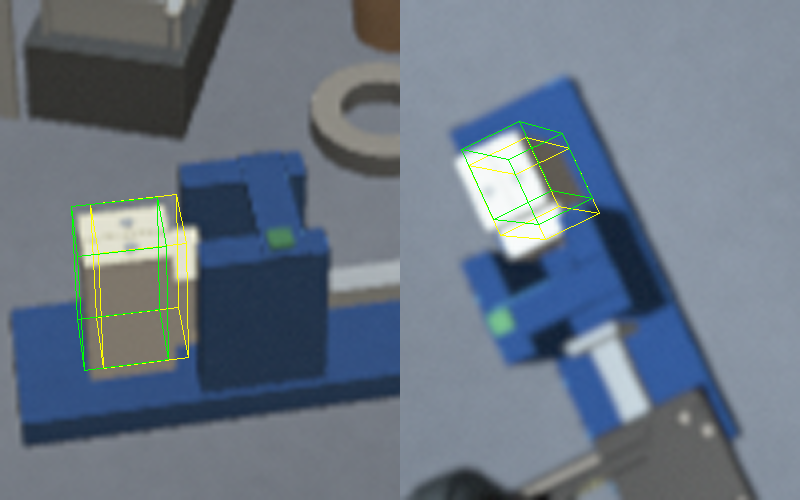

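Request:
apply_moves:
  rows:
    - [[9,-3,-60],[0,0,0]]
    - [[9,-3,-120],[0,0,0]]
    - [[9,-3,-180],[0,0,0]]
    - [[9,-3,-204],[0,0,0]]
    - [[9,-3,-204],[0,0,0]]
    - [[50,-3,-204],[0,0,0]]
    - [[100,-3,-204],[0,0,0]]
    - [[130,-3,-204],[0,0,0]]
    - [[139,-3,-204],[0,0,0]]
    - [[139,-3,-204],[0,0,0]]
  grip: 64

```text
clock: 18.12
ee_pos: [524.1, 346.7, 70.1]
tool_rot: [9.5, 89.8, -144.7]
force: [0.7, 0.2, -0.7]
grip_width: 64.2
```

Request:
apply_moves:
  rows:
    - [[0,0,0],[0,0,0]]
    - [[0,0,0],[0,0,0]]
    - [[0,0,0],[0,0,0]]
    - [[0,0,0],[0,0,0]]
  grip: 20
  squeeze: 25

```text
clock: 18.62
ee_pos: [524.4, 347.7, 70.8]
tool_rot: [-17.0, 89.9, -171.3]
force: [-0.7, 3.0, 1.9]
grip_width: 36.0
```

```bash
cat > /tmp/b.py <<'E'
from h import *
Z=np.load('poses.npz');dk=Z['dock'];t=Z['tote']
R=toolR(dk[2],0,-1);R2=toolR(t[2],0,-1)
e=robot.state()['ee_pos'];rel([e[0],e[1],300],R);rel([540,150,300],toolR(.1,0,-1));rel([540,-80,300],toolR(-.3,0,-1))
for z in(300,125,104): w=T(t,[-55+8.5,42,z])[0];print(w);rel(w,R2)
E
python3 /tmp/b.py
```

```text
shift [-229.2, -0.1, 0.4] turn [0.0, 0.1, 0.0] rows 3.7
shift [-229.2, 184.7, 72.1] turn [20.0, 0.1, 0.0] rows 4.8
shift [-229.1, 391.9, 172.0] turn [42.9, 0.1, -0.0] rows 7.8
[ 436.01400483 -240.4504497   300.        ]
shift [-228.9, 491.4, 335.3] turn [58.1, 0.1, -0.0] rows 10.2
[ 436.01400483 -240.4504497   125.        ]
shift [-53.9, 491.5, 335.0] turn [58.1, 0.1, -0.0] rows 9.6
[ 436.01400483 -240.4504497   104.        ]
shift [-32.9, 491.5, 334.9] turn [58.1, 0.1, -0.0] rows 9.5
```

Request:
apply_moves:
  rows:
    - [[-20,0,0],[0,0,0]]
    - [[-60,0,0],[0,0,0]]
    - [[-120,0,0],[0,0,0]]
    - [[-180,0,0],[0,0,0]]
    - [[-229,10,5],[5,0,0]]
    - [[-229,60,25],[12,0,0]]
    - [[-229,120,50],[20,0,0]]
    - [[-229,180,75],[26,0,0]]
    - [[-229,235,100],[32,0,0]]
    - [[-229,290,125],[38,0,0]]
    - [[-229,345,150],[43,0,0]]
    - [[-229,390,185],[48,0,0]]
    - [[-229,430,230],[53,0,0]]
    - [[-229,465,275],[58,0,0]]
    - [[-229,485,320],[58,0,0]]
    - [[-229,491,335],[58,0,0]]
    - [[-180,491,335],[58,0,0]]
    - [[-130,491,335],[58,0,0]]
    - [[-90,491,335],[58,0,0]]
    - [[-90,491,335],[58,0,0]]

```text
clock: 21.12
ee_pos: [434.0, -237.7, 158.6]
tool_rot: [-1.5, 89.4, 146.2]
force: [0.8, -0.6, -1.8]
grip_width: 36.2
```

```bash
cat > /tmp/b.py <<'E'
from h import *
Z=np.load('poses.npz');t=Z['tote'];R2=toolR(t[2],0,-1)
s=robot.state();print(s['ee_pos'],s['grip_width'],s['force'],s['q'].round(1))
for z in(125,106,104): rel(T(t,[-55+8.5,42,z])[0],R2)
for c in(shot('side'),shot('top')):
  for d in robot.recognise('tote',c)[:1]:print(d['p'],world(c,d['centre']))
  for d in robot.recognise('device0',c)[:6]:
    w=world(c,d['centre'])
    if w[1]<-100:print(round(d['p'],2),w.round())
E
python3 /tmp/b.py
```

```text
[ 433.9864433  -237.73081893  158.57709297] 36.23283176126409 [ 0.84304109 -0.59573829 -1.79761956] [-4.160e+01  2.640e+01  1.041e+02 -1.000e-01  5.000e+01  8.070e+01]
shift [33.5, 1.2, -3.5] turn [0.1, 0.6, 0.0] rows 0.5
shift [52.5, 1.2, -3.7] turn [0.1, 0.6, 0.0] rows 0.8
shift [54.5, 1.2, -3.7] turn [0.1, 0.6, 0.0] rows 0.9
0.56 [ 448.69602469 -278.95302477   75.416763  ]
0.87 [ 421. -219.  146.]
0.38 [ 758. -102.    7.]
0.96 [ 523.455486   -297.41427464   57.35419006]
0.69 [ 758. -118.   82.]
```

Request:
apply_moves:
  rows:
    - [[20,1,-4],[0,0,0]]
    - [[35,1,-4],[0,0,0]]
    - [[45,1,-4],[0,0,0]]
    - [[50,1,-4],[0,0,0]]
    - [[52,1,-4],[0,0,0]]
    - [[53,1,-4],[0,0,0]]
    - [[54,1,-4],[0,0,0]]
    - [[54,1,-4],[0,0,0]]

```text
clock: 22.42
ee_pos: [440.0, -244.0, 109.1]
tool_rot: [146.3, 89.8, -65.9]
force: [-0.4, 0.1, -1.7]
grip_width: 36.2
```

Request:
apply_moves:
  rows:
    - [[2,0,0],[0,0,0]]
    - [[3,0,0],[0,0,0]]
    - [[4,0,0],[0,0,0]]
    - [[5,0,0],[0,0,0]]
    - [[5,0,0],[0,0,0]]

```text
clock: 23.05
ee_pos: [440.0, -244.0, 104.0]
tool_rot: [145.3, 89.8, -66.9]
force: [0.5, 0.5, -1.8]
grip_width: 36.4
```

Request:
apply_moves:
  rows:
    - [[1,0,0],[0,0,0]]
    - [[2,0,0],[0,0,0]]
    - [[2,0,0],[0,0,0]]

```text
clock: 23.42
ee_pos: [440.5, -243.7, 103.4]
tool_rot: [163.5, 89.8, -48.8]
force: [-0.6, 2.6, 9.6]
grip_width: 36.0
```

Request:
apply_moves:
  rows:
    - [[-1,0,0],[0,0,0]]
    - [[-1,0,0],[0,0,0]]

```text
clock: 23.68
ee_pos: [440.5, -243.8, 104.4]
tool_rot: [162.5, 89.7, -49.8]
force: [0.1, 0.5, -1.0]
grip_width: 35.9
```

Request:
apply_moves:
  rows:
    - [[0,0,0],[0,0,0]]
    - [[0,0,0],[0,0,0]]
    - [[0,0,0],[0,0,0]]
    - [[-15,0,0],[0,0,0]]
    - [[-40,0,0],[0,0,0]]
    - [[-90,0,0],[0,0,0]]
    - [[-140,0,0],[0,0,0]]
    - [[-190,0,0],[0,0,0]]
    - [[-190,0,0],[0,0,0]]
  grip: 52

```text
clock: 24.8
ee_pos: [442.1, -244.8, 299.8]
tool_rot: [168.6, 89.1, -43.7]
force: [0.6, -0.5, 0.3]
grip_width: 51.8
```

```bash
cat > /tmp/b.py <<'E'
from h import *
Z=np.load('poses.npz');t=Z['tote'];rk=Z['rack']
s=robot.state();print(s['ee_pos'],s['q'].round(1))
# devices
p=shot('side');q=shot('top')
for c in(p,q):
  for k in('device0','tote'):
   for d in robot.recognise(k,c)[:7]:
    w=world(c,d['centre']);print(k,round(d['p'],2),w.round(),'rack',T([0,0,-rk[2]],[*(w[:2]-rk[:2]),w[2]]).round(),'tote',T([0,0,-t[2]],[*(w[:2]-t[:2]),w[2]]).round())
# approach to rack lane y=42: tilt 38, P at rack (-10..)
R=toolR(rk[2],38,-1)
for y in(42,):
  for x,z in((-120,230),(2,130)):
    P=T(rk,[x,y,z])[0];print(P);rel(P,R)
E
python3 /tmp/b.py
```

```text
[ 442.09392921 -244.83993274  299.81497072] [-41.6  15.6  94.2  -0.   69.3  80.6]
device0 0.9 [765. 135.  50.] rack [[161. 124.  50.]] tote [[ 30. 535.  50.]]
device0 0.84 [609.  64. 121.] rack [[ -0.  65. 121.]] tote [[-63. 391. 121.]]
device0 0.8 [602. 144. 124.] rack [[ -1. 146. 124.]] tote [[-112.  456.  124.]]
device0 0.72 [611. -27. 125.] rack [[ -5. -26. 125.]] tote [[-13. 316. 125.]]
device0 0.71 [765.   4.  50.] rack [[150.  -6.  50.]] tote [[100. 425.  50.]]
device0 0.71 [389. 305.  53.] rack [[-201.  322.   53.]] tote [[-378.  478.   53.]]
device0 0.5 [ 760. -101.    9.] rack [[ 138. -111.    9.]] tote [[152. 333.   9.]]
tote 0.56 [ 454. -307.   79.] rack [[-183. -293.   79.]] tote [[ 4. -5. 79.]]
device0 0.93 [602. 125. 140.] rack [[ -2. 127. 140.]] tote [[-102.  440.  140.]]
device0 0.93 [ 759. -121.   78.] rack [[ 135. -131.   78.]] tote [[162. 315.  78.]]
device0 0.92 [756. -10.  86.] rack [[140. -20.  86.]] tote [[100. 408.  86.]]
device0 0.91 [605.  44. 140.] rack [[ -5.  45. 140.]] tote [[-56. 373. 140.]]
device0 0.79 [610. -44. 146.] rack [[ -7. -43. 146.]] tote [[ -4. 301. 146.]]
device0 0.73 [ 423. -231.  118.] rack [[-208. -215.  118.]] tote [[-62.  43. 118.]]
device0 0.59 [771. 112.  76.] rack [[165. 101.  76.]] tote [[ 48. 519.  76.]]
tote 0.16 [403. 285.  50.] rack [[-189.  301.   50.]] tote [[-356.  468.   50.]]
[491.26156966  31.82644975 230.        ]
shift [62.7, -259.8, 102.6] turn [-35.2, 36.6, -12.2] rows 4.9
[612.91696784  40.9896421  130.        ]
shift [162.7, -332.6, 4.7] turn [-35.2, 36.6, -12.2] rows 5.9
```

```bash
cat > /tmp/b.py <<'E'
from h import *
Z=np.load('poses.npz');t=Z['tote'];rk=Z['rack']
R=toolR(rk[2],38,-1)
rel(T(rk,[-110,-42,220])[0],R)
E
python3 /tmp/b.py
```

```text
shift [72.8, -198.3, 44.5] turn [-35.2, 36.6, -12.2] rows 4.9
```

Request:
apply_moves:
  rows:
    - [[15,-40,9],[-7,7,-2]]
    - [[30,-80,18],[-14,15,-5]]
    - [[45,-120,27],[-21,22,-7]]
    - [[60,-160,36],[-28,29,-10]]
    - [[73,-198,44],[-35.2,36.6,-12.2]]
    - [[73,-198,44],[-35.2,36.6,-12.2]]
    - [[73,-198,44],[-35.2,36.6,-12.2]]
  grip: 60

```text
clock: 25.98
ee_pos: [508.0, -52.0, 220.5]
tool_rot: [-178.7, 52.6, 5.0]
force: [0.7, 0.1, 0.7]
grip_width: 60.2
```

```bash
cat > /tmp/b.py <<'E'
from h import *
Z=np.load('poses.npz');rk=Z['rack']
p=shot('side');q=shot('top');s=robot.state();e=s['ee_pos'];print(e,s['q'].round(1))
R=Ro.from_euler('xyz',s['tool_rot'],degrees=True).as_matrix();print(R[:,0].round(2))
o=np.zeros((520,800,3),np.uint8)
for i,(c,of) in enumerate(((p,(190,85)),(q,(200,110)))):
  a=crop(c,*of,100,130,4)
  for b,col in (([0,0,20],(0,255,255)),(-20*R[:,0],(0,255,0))):
   def D(v):
    P=((proj(c,e+b+R@v)-of+.5)*4).astype(int);cv2.circle(a,tuple(P),1,col,-1)
   for sg in(-1,1):
    for k in range(-45,26,4):D([k,sg*37,0])
    for k in range(-9,10,3):D([25,sg*37,k])
  o[:,i*400:i*400+400]=a
cv2.imwrite('pics/c7.png',o)
E
python3 /tmp/b.py
```

```text
[506.55343111 -51.04266729 219.50014277] [-31.2  16.2 126.1  74.1  21.9 -11.7]
[ 0.6   0.05 -0.8 ]
```

View pics/c7.png

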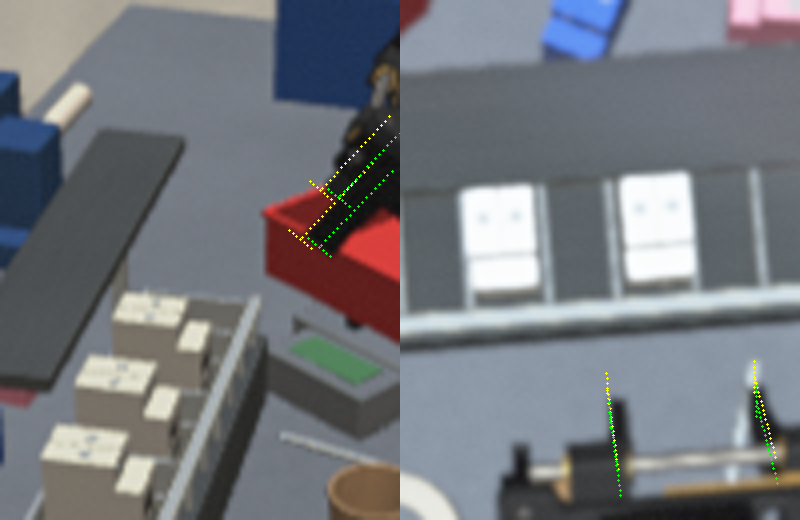

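```bash
cat >> h.py <<'E'
Z=np.load('poses.npz');dk,rk,tt=Z['dock'],Z['rack'],Z['tote']
def G(pose,x,y,z,th=38,sgn=-1):  # true grasp point at local x,y,z -> reported TCP
    R=toolR(pose[2],th,sgn);return T(pose,[x,y,z])[0]+14*R[:,0],R
E
cat > /tmp/b.py <<'E'
from h import *
q=shot('top')
for y in(126,42,-42):
  print(y,[((proj(q,T(rk,[x,y,z])[0])-[200,110])*4).round().tolist() for x,z in((-30,123),(-14,140))])
g,R=G(rk,-59,-42,201);print(g);rel(g,R)
g,R=G(rk,3,-42,122);print(g);rel(g,R)
E
python3 /tmp/b.py
```

```text
126 [[-41.0, 301.0], [-47.0, 268.0]]
42 [[110.0, 288.0], [106.0, 255.0]]
-42 [[260.0, 276.0], [259.0, 243.0]]
[566.99326665 -46.70731066 189.96784945]
shift [60.3, -0.6, -29.2] turn [-1.0, 0.7, 0.5] rows 1.1
[628.81814113 -42.05060635 110.96784945]
shift [160.7, 0.2, -30.7] turn [-1.0, 0.7, 0.5] rows 2.6
```

Request:
apply_moves:
  rows:
    - [[30,0,-20],[0,0,0]]
    - [[60,0,-30],[0,0,0]]
    - [[85,0,-30],[0,0,0]]
    - [[110,0,-30],[0,0,0]]
    - [[135,0,-30],[0,0,0]]
    - [[152,0,-30],[0,0,0]]
    - [[161,0,-30],[0,0,0]]
    - [[161,0,-30],[0,0,0]]
    - [[161,0,-30],[0,0,0]]

```text
clock: 27.25
ee_pos: [628.3, -42.0, 110.8]
tool_rot: [-178.4, 52.7, 5.1]
force: [-0.6, -0.2, 0.7]
grip_width: 60.3
```

```bash
cat > /tmp/b.py <<'E'
from h import *
g,R=G(rk,3,-42,122);rel(g,R);s=robot.state();print(s['force'],s['q'].round(1))
E
python3 /tmp/b.py
```

```text
shift [0.2, 0.1, -0.5] turn [-1.0, 0.7, 0.5] rows 0.1
[-0.61931871 -0.15695182  0.65854963] [-21.7  36.2 114.9 108.2  16.7 -39.3]
```

Request:
apply_moves:
  rows:
    - [[0,0,0],[0,0,0]]
    - [[0,0,0],[0,0,0]]
    - [[0,0,0],[0,0,0]]
    - [[0,0,0],[0,0,0]]
  grip: 20
  squeeze: 25

```text
clock: 27.75
ee_pos: [628.4, -41.4, 111.2]
tool_rot: [-178.4, 52.7, 5.2]
force: [-0.3, 1.4, 2.6]
grip_width: 36.0
```

Request:
apply_moves:
  rows:
    - [[-8,0,-6],[0,0,0]]
    - [[-20,0,-15],[0,0,0]]
    - [[-32,0,-25],[0,0,0]]
    - [[-35,0,-27],[0,0,0]]
    - [[-35,0,-27],[0,0,0]]

```text
clock: 28.38
ee_pos: [628.4, -42.2, 155.1]
tool_rot: [-178.4, 52.7, 5.2]
force: [0.2, 0.1, -2.2]
grip_width: 35.7
```

Request:
apply_moves:
  rows:
    - [[-12,0,16],[0,0,0]]
    - [[-31,0,39],[0,0,0]]
    - [[-49,0,63],[0,0,0]]
    - [[-53,0,67],[0,0,0]]
    - [[-75,0,50],[0,0,0]]
    - [[-110,0,23],[0,0,0]]
    - [[-140,0,-1],[0,0,0]]
    - [[-155,0,-13],[0,0,0]]
    - [[-155,0,-13],[0,0,0]]

```text
clock: 29.5
ee_pos: [547.3, -50.9, 289.7]
tool_rot: [-178.8, 52.3, 4.9]
force: [-0.1, -1.3, -1.9]
grip_width: 35.7
```

```bash
cat > /tmp/b.py <<'E'
from h import *
s=robot.state();print(s['ee_pos'],s['force'],s['q'].round(1),s['grip_width'])
for z in(260,150,118): g,R=G(tt,58,-42,z,37.3);print(g.round());rel(g,R)
E
python3 /tmp/b.py
```

```text
[547.34066638 -50.8942897  289.73009561] [-0.1009729  -1.26880318 -1.93257715] [-27.8  10.4 116.1  45.   27.9  22.8] 35.66474592267992
[ 486. -372.  249.]
shift [-21.6, 316.5, 88.1] turn [28.4, -0.1, 22.7] rows 5.3
[ 486. -372.  139.]
shift [65.5, 317.9, 155.3] turn [28.4, -0.1, 22.7] rows 5.8
[ 486. -372.  107.]
shift [90.8, 318.4, 174.9] turn [28.4, -0.1, 22.7] rows 6.0
```

Request:
apply_moves:
  rows:
    - [[-3,45,12],[4,0,3.2]]
    - [[-6,90,25],[8,0,6.4]]
    - [[-9,135,37],[12,0,9.7]]
    - [[-12,180,50],[16,0,13]]
    - [[-15,225,62],[20,0,16]]
    - [[-18,270,75],[24,0,19.5]]
    - [[-22,316,88],[28.4,0,22.7]]
    - [[-22,316,88],[28.4,0,22.7]]
    - [[20,317,120],[28.4,0,22.7]]
    - [[55,318,147],[28.4,0,22.7]]
    - [[66,318,155],[28.4,0,22.7]]
    - [[66,318,155],[28.4,0,22.7]]
    - [[66,318,155],[28.4,0,22.7]]

```text
clock: 31.12
ee_pos: [485.8, -369.8, 135.0]
tool_rot: [-179.8, 53.0, -32.2]
force: [-0.8, 0.3, -1.2]
grip_width: 35.7
```

```bash
cat > /tmp/b.py <<'E'
from h import *
s=robot.state();print(s['ee_pos'],s['force'],s['q'].round(1),s['grip_width'])
for z in(118,115): g,R=G(tt,58,-42,z,37.3);print(g.round());rel(g,R)
p=shot('side');q=shot('top')
o=np.zeros((480,800,3),np.uint8)
for i,(c,of) in enumerate(((p,(220,60)),(q,(300,160)))):
  a=crop(c,*of,133,160,3)
  o[:,i*400:i*400+399]=a
cv2.imwrite('pics/c8.png',o)
E
python3 /tmp/b.py
```

```text
[ 485.76716161 -369.79364456  134.97628985] [-0.75575509  0.28291154 -1.20387106] [-54.4  32.4 117.1 108.3  13.8 -36.6] 35.71927382244363
[ 486. -372.  107.]
shift [23.5, 1.5, 15.6] turn [-0.1, 0.3, 0.1] rows 0.5
[ 486. -372.  104.]
shift [25.9, 1.5, 17.4] turn [-0.1, 0.3, 0.1] rows 0.5
```

View pics/c8.png

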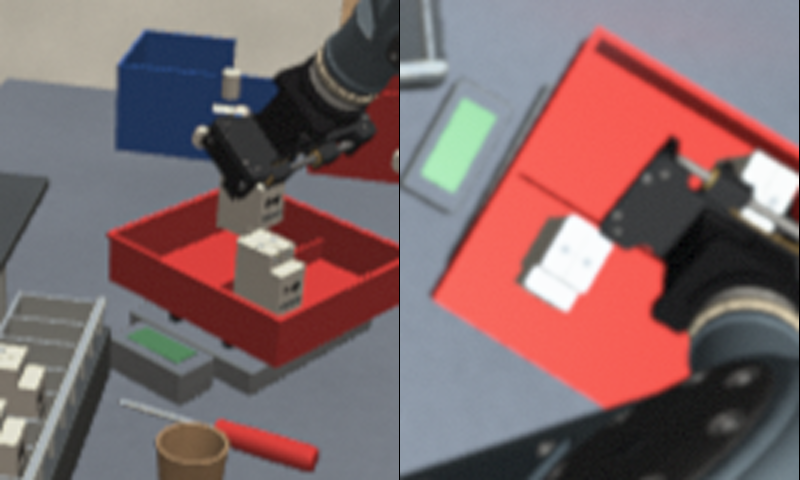

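Request:
apply_moves:
  rows:
    - [[8,1,5],[0,0,0]]
    - [[15,1,10],[0,0,0]]
    - [[21,1,14],[0,0,0]]
    - [[24,1,16],[0,0,0]]
    - [[24,1,16],[0,0,0]]
    - [[24,1,16],[0,0,0]]

```text
clock: 31.98
ee_pos: [487.4, -372.0, 107.6]
tool_rot: [-179.8, 52.8, -32.2]
force: [-0.4, 0.6, -2.7]
grip_width: 35.8
```

Request:
apply_moves:
  rows:
    - [[0.8,0,0.6],[0,0,0]]
    - [[1.6,0,1.2],[0,0,0]]
    - [[2.0,0,1.5],[0,0,0]]
    - [[2.0,0,1.5],[0,0,0]]

```text
clock: 32.48
ee_pos: [487.4, -371.9, 105.1]
tool_rot: [-179.8, 52.8, -32.2]
force: [1.1, -0.5, -1.4]
grip_width: 36.0
```

Request:
apply_moves:
  rows:
    - [[0.4,0,0.3],[0,0,0]]
    - [[0.8,0,0.6],[0,0,0]]
    - [[0.8,0,0.6],[0,0,0]]

```text
clock: 32.85
ee_pos: [487.4, -372.0, 104.1]
tool_rot: [-179.8, 52.8, -32.2]
force: [-0.2, 0.2, -1.8]
grip_width: 35.6
```

Request:
apply_moves:
  rows:
    - [[0.4,0,0.3],[0,0,0]]
    - [[0.8,0,0.6],[0,0,0]]
    - [[0.8,0,0.6],[0,0,0]]

```text
clock: 33.22
ee_pos: [487.5, -372.0, 103.8]
tool_rot: [-179.8, 52.8, -32.2]
force: [-2.8, 2.0, 6.1]
grip_width: 35.7
```

Request:
apply_moves:
  rows:
    - [[-0.4,0,-0.3],[0,0,0]]
    - [[-0.4,0,-0.3],[0,0,0]]

```text
clock: 33.48
ee_pos: [487.5, -372.0, 104.2]
tool_rot: [-179.8, 52.8, -32.2]
force: [-0.1, -0.0, -1.7]
grip_width: 35.7
```

Request:
apply_moves:
  rows:
    - [[0,0,0],[0,0,0]]
    - [[0,0,0],[0,0,0]]
    - [[0,0,0],[0,0,0]]
    - [[-10,0,-7],[0,0,0]]
    - [[-30,0,-23],[0,0,0]]
    - [[-65,0,-50],[0,0,0]]
    - [[-100,0,-77],[0,0,0]]
    - [[-126,0,-98],[0,0,0]]
    - [[-126,0,-98],[0,0,0]]
  grip: 52

```text
clock: 34.6
ee_pos: [491.8, -371.3, 254.6]
tool_rot: [-179.1, 52.6, -31.2]
force: [0.4, 0.4, 0.2]
grip_width: 51.7
```

```bash
cat > loc.py <<'E'
from h import *
s=robot.state();print(s['ee_pos'],s['q'].round(1),s['clock'])
p=shot('side');q=shot('top')
def loc(P,w): return T([0,0,-P[2]],[*(w[:2]-P[:2]),w[2]])[0].round()
for c in(p,q):
  for d in robot.recognise('device1',c)[:9]:
    w=world(c,d['centre']);a,b=loc(rk,w),loc(tt,w)
    if abs(a[0])<70 and abs(a[1])<200:print('rack',round(d['p'],2),a)
    elif np.hypot(*b[:2])<160:print('tote',round(d['p'],2),b)
    else:print('other',round(d['p'],2),w.round())
E
cat > /tmp/b.py <<'E'
from loc import *
# tilt reach test for near half + rack pre
for x,y,z in((-59,42,201),(3,42,122)):
  g,R=G(rk,x,y+2,z);print(g.round());rel(g,R)
g,R=G(rk,-110,44,230);print(g.round());rel(g,R)
E
python3 /tmp/b.py
```

```text
[ 491.79957159 -371.25161895  254.55502457] [-54.3  18.9 110.6  42.7  20.6  31.3] 34.6
tote 0.88 [ 62. -32. 113.]
tote 0.86 [-55.  53. 109.]
rack 0.83 [ -1. 149. 124.]
other 0.63 [768. 137.  50.]
rack 0.61 [ -1.  66. 122.]
other 0.57 [764.   8.  45.]
other 0.53 [ 757. -102.    8.]
rack 0.95 [ -1. 124. 139.]
tote 0.92 [-45.  39. 133.]
rack 0.82 [ -4.  48. 140.]
other 0.74 [757.  -9.  81.]
other 0.71 [ 757. -121.   79.]
other 0.61 [775. 116.  79.]
[561.  39. 190.]
shift [-42.6, -384.0, 167.3] turn [-28.9, 0.2, -21.7] rows 6.7
[622.  44. 111.]
shift [50.8, -419.8, 176.0] turn [-28.9, 0.2, -21.7] rows 7.3
[510.  35. 219.]
shift [-90.9, -354.2, 182.1] turn [-28.9, 0.2, -21.7] rows 6.5
```

Request:
apply_moves:
  rows:
    - [[-13,-50,26],[-4,0,-3]]
    - [[-26,-101,52],[-8,0,-6]]
    - [[-39,-152,78],[-12,0,-9]]
    - [[-52,-203,104],[-16,0,-12]]
    - [[-65,-254,130],[-20,0,-15]]
    - [[-78,-305,156],[-24,0,-18]]
    - [[-91,-354,182],[-28.9,0.2,-21.7]]
    - [[-91,-354,182],[-28.9,0.2,-21.7]]
    - [[-70,-370,175],[-28.9,0.2,-21.7]]
    - [[-43,-384,167],[-28.9,0.2,-21.7]]
    - [[-43,-384,167],[-28.9,0.2,-21.7]]
    - [[-43,-384,167],[-28.9,0.2,-21.7]]
  grip: 60

```text
clock: 36.3
ee_pos: [559.3, 38.5, 189.6]
tool_rot: [-180.0, 52.2, 4.2]
force: [0.7, 0.1, -0.9]
grip_width: 60.0
```

```bash
cat > /tmp/b.py <<'E'
from loc import *
g,R=G(rk,-59,44,201);rel(g,R)
g,R=G(rk,3,44,122);rel(g,R)
E
python3 /tmp/b.py
```

```text
[559.29185328  38.45289563 189.56478103] [-13.4  23.2 122.3 100.3  10.9 -24.6] 36.3
tote 0.88 [-55.  53. 111.]
rack 0.75 [ -0. 145. 123.]
tote 0.67 [ 43. -36. 106.]
rack 0.67 [ -4.  67. 121.]
other 0.66 [767.   4.  47.]
other 0.58 [768. 139.  51.]
other 0.56 [ 757. -103.    7.]
rack 0.96 [ -7.  48. 143.]
rack 0.87 [ -3. 126. 138.]
other 0.79 [757.  -9.  86.]
other 0.76 [ 760. -120.   79.]
tote 0.69 [ 59. -39. 130.]
other 0.65 [769. 113.  74.]
tote 0.64 [-45.  43. 134.]
shift [1.2, -0.1, -0.2] turn [-0.0, 0.1, -0.0] rows 0.0
shift [101.6, -0.2, -0.5] turn [-0.0, 0.1, -0.0] rows 1.6
```

Request:
apply_moves:
  rows:
    - [[25,-1,0],[0,0,0]]
    - [[50,-1,0],[0,0,0]]
    - [[75,-1,0],[0,0,0]]
    - [[92,-1,0],[0,0,0]]
    - [[102,-1,0],[0,0,0]]
    - [[102,-1,0],[0,0,0]]
    - [[102,-1,0],[0,0,0]]

```text
clock: 37.38
ee_pos: [621.9, 44.5, 110.9]
tool_rot: [180.0, 52.0, 4.2]
force: [0.6, -0.2, 0.3]
grip_width: 60.1
```

Request:
apply_moves:
  rows:
    - [[0,0,0],[0,0,0]]
    - [[0,0,0],[0,0,0]]
    - [[0,0,0],[0,0,0]]
    - [[0,0,0],[0,0,0]]
  grip: 20

```text
clock: 37.88
ee_pos: [621.9, 44.6, 111.2]
tool_rot: [180.0, 52.0, 4.2]
force: [-1.2, 1.0, 2.7]
grip_width: 35.7
```

Request:
apply_moves:
  rows:
    - [[-8,0,-6],[0,0,0]]
    - [[-20,0,-15],[0,0,0]]
    - [[-32,0,-25],[0,0,0]]
    - [[-35,0,-27],[0,0,0]]
    - [[-35,0,-27],[0,0,0]]

```text
clock: 38.5
ee_pos: [621.3, 44.5, 155.4]
tool_rot: [179.9, 52.0, 4.2]
force: [-0.2, 0.2, -1.2]
grip_width: 36.1
```

Request:
apply_moves:
  rows:
    - [[-12,0,16],[0,0,0]]
    - [[-31,0,39],[0,0,0]]
    - [[-49,0,63],[0,0,0]]
    - [[-53,0,67],[0,0,0]]
    - [[-75,0,50],[0,0,0]]
    - [[-110,0,23],[0,0,0]]
    - [[-140,0,-1],[0,0,0]]
    - [[-155,0,-13],[0,0,0]]
    - [[-155,0,-13],[0,0,0]]

```text
clock: 39.62
ee_pos: [542.0, 51.4, 257.1]
tool_rot: [-177.1, 51.1, 8.3]
force: [0.2, 0.7, -1.9]
grip_width: 36.3
```

```bash
cat > /tmp/b.py <<'E'
from h import *
s=robot.state();print(s['ee_pos'],s['force'],s['q'].round(1),s['grip_width'])
rel([515,-180,285],toolR(-.25,38,-1))
for z in(260,150,118): g,R=G(tt,-52,-42,z,38);print(g.round());rel(g,R)
E
python3 /tmp/b.py
```

```text
[541.98681419  51.43165178 257.11627832] [ 0.18526486  0.69223989 -1.94856867] [-14.3  13.4 120.7  57.2  16.6  18.9] 36.32479632639572
shift [-59.4, 226.3, 18.0] turn [14.9, -0.5, 14.0] rows 3.8
[ 394. -313.  249.]
shift [-118.6, 346.9, 143.1] turn [29.0, -0.2, 25.2] rows 6.3
[ 394. -313.  139.]
shift [-33.0, 350.4, 212.1] turn [29.0, -0.2, 25.2] rows 6.6
[ 394. -313.  107.]
shift [-8.1, 351.4, 232.1] turn [29.0, -0.2, 25.2] rows 6.7
```

Request:
apply_moves:
  rows:
    - [[-20,75,6],[5,0,4.7]]
    - [[-40,150,12],[10,0,9.4]]
    - [[-59,226,18],[14.9,-0.5,14]]
    - [[-59,226,18],[14.9,-0.5,14]]
    - [[-79,266,59],[19.6,-0.4,17.7]]
    - [[-99,307,101],[24,-0.3,21.5]]
    - [[-119,347,143],[29,-0.2,25.2]]
    - [[-119,347,143],[29,-0.2,25.2]]
    - [[-119,347,143],[29,-0.2,25.2]]
    - [[-119,347,143],[29,-0.2,25.2]]
    - [[-119,347,143],[29,-0.2,25.2]]

```text
clock: 41.0
ee_pos: [394.5, -312.1, 249.6]
tool_rot: [180.0, 52.0, -32.2]
force: [-0.4, 1.1, -1.7]
grip_width: 36.3
```

```bash
cat > /tmp/b.py <<'E'
from h import *
s=robot.state();print(s['ee_pos'],s['force'],s['q'].round(1),s['grip_width'])
for x in(-52,-42,-36):
  for z in(200,): g,R=G(tt,x,-42,z,38);print(g.round());rel(g,R)
E
python3 /tmp/b.py
```

```text
[ 394.50777843 -312.13908728  249.56516257] [-0.35875741  1.09549156 -1.69678398] [-62.3  11.3 125.6  64.4  20.    2.5] 36.25405112744514
[ 394. -313.  189.]
shift [47.6, 1.2, 37.5] turn [0.2, -0.0, 0.1] rows 1.0
[ 402. -318.  189.]
shift [53.8, 1.3, 29.6] turn [0.2, -0.0, 0.1] rows 1.0
[ 407. -322.  189.]
shift [57.5, 1.3, 24.9] turn [0.2, -0.0, 0.1] rows 1.0
```

Request:
apply_moves:
  rows:
    - [[30,1,20],[0,0,0]]
    - [[60,1,40],[0,0,0]]
    - [[85,1,58],[0,0,0]]
    - [[91,1,63],[0,0,0]]
    - [[91,1,63],[0,0,0]]
    - [[91,1,63],[0,0,0]]

```text
clock: 41.75
ee_pos: [399.8, -315.7, 138.1]
tool_rot: [-179.9, 52.1, -32.0]
force: [0.8, 0.1, -1.2]
grip_width: 35.9
```

```bash
cat > /tmp/b.py <<'E'
from h import *
s=robot.state();print(s['ee_pos'],s['force'],s['q'].round(1),s['grip_width'])
for z in(117.5,115.3): g,R=G(tt,-45,-42,z,38);print(g.round());rel(g,R)
E
python3 /tmp/b.py
```

```text
[ 399.7896053  -315.71340372  138.10208772] [ 0.82000343  0.1255912  -1.24557056] [-61.7  30.  132.  130.9  23.7 -67.5] 35.89466653613425
[ 400. -317.  106.]
shift [25.2, 1.1, 19.1] turn [0.2, 0.1, 0.2] rows 0.5
[ 400. -317.  104.]
shift [26.9, 1.1, 20.5] turn [0.2, 0.1, 0.2] rows 0.5
```

Request:
apply_moves:
  rows:
    - [[8,1,6],[0,0,0]]
    - [[16,1,12],[0,0,0]]
    - [[22,1,17],[0,0,0]]
    - [[25,1,19],[0,0,0]]
    - [[25,1,19],[0,0,0]]
    - [[25,1,19],[0,0,0]]

```text
clock: 42.5
ee_pos: [399.9, -316.8, 107.2]
tool_rot: [-179.9, 52.0, -32.0]
force: [-0.7, 0.4, -1.5]
grip_width: 35.7
```

Request:
apply_moves:
  rows:
    - [[0.8,0,0.6],[0,0,0]]
    - [[1.6,0,1.2],[0,0,0]]
    - [[2.0,0,1.6],[0,0,0]]
    - [[2.0,0,1.6],[0,0,0]]

```text
clock: 43.0
ee_pos: [399.8, -316.8, 104.6]
tool_rot: [-179.9, 52.1, -32.0]
force: [0.0, 0.0, -1.9]
grip_width: 36.0
```

Request:
apply_moves:
  rows:
    - [[0.4,0,0.3],[0,0,0]]
    - [[0.6,0,0.5],[0,0,0]]
    - [[0.6,0,0.5],[0,0,0]]

```text
clock: 43.38
ee_pos: [399.9, -316.8, 104.2]
tool_rot: [-179.9, 52.0, -32.0]
force: [-2.4, 1.4, 2.9]
grip_width: 35.6
```

Request:
apply_moves:
  rows:
    - [[-0.3,0,-0.2],[0,0,0]]
    - [[-0.3,0,-0.2],[0,0,0]]

```text
clock: 43.62
ee_pos: [399.8, -316.8, 104.3]
tool_rot: [-179.9, 52.0, -32.0]
force: [-0.1, -0.6, -1.7]
grip_width: 35.9
```

Request:
apply_moves:
  rows:
    - [[0,0,0],[0,0,0]]
    - [[0,0,0],[0,0,0]]
    - [[0,0,0],[0,0,0]]
    - [[-10,0,-8],[0,0,0]]
    - [[-30,0,-23],[0,0,0]]
    - [[-65,0,-50],[0,0,0]]
    - [[-100,0,-78],[0,0,0]]
    - [[-126,0,-98],[0,0,0]]
    - [[-126,0,-98],[0,0,0]]
    - [[-126,0,-98],[0,0,0]]
  grip: 52

```text
clock: 44.88
ee_pos: [399.2, -316.4, 264.7]
tool_rot: [-180.0, 52.1, -32.1]
force: [-0.3, -0.3, -0.9]
grip_width: 52.2
```

```bash
cat > /tmp/b.py <<'E'
from loc import *
rel([490,-130,270],toolR(-.2,38,-1))
for x,y,z in((-110,126,230),(-59,126,201),(3,126,122)):
  g,R=G(rk,x,y,z);print(g.round());rel(g,R)
E
python3 /tmp/b.py
```

```text
[ 399.16463973 -316.3898752   264.68521688] [-61.9   9.8 123.5  55.7  21.7  12. ] 44.875
rack 0.94 [ -2. 151. 123.]
other 0.74 [768. 137.  49.]
tote 0.72 [-57. -28. 107.]
other 0.72 [761.   5.  49.]
tote 0.66 [-58.  54. 109.]
tote 0.56 [ 58. -32. 112.]
tote 0.75 [ 57. -39. 128.]
rack 0.75 [ -6. 124. 138.]
other 0.74 [770. 115.  74.]
other 0.65 [754. -11.  80.]
tote 0.64 [-43.  41. 134.]
other 0.63 [ 758. -119.   80.]
shift [-18.2, -205.8, 13.9] turn [-16.3, -0.0, -12.6] rows 3.3
[504. 117. 219.]
shift [-51.5, -422.3, 139.7] turn [-28.7, -0.0, -22.3] rows 7.2
[554. 121. 190.]
shift [-3.3, -452.5, 125.2] turn [-28.7, -0.0, -22.3] rows 7.5
[616. 125. 111.]
shift [89.7, -489.2, 134.5] turn [-28.7, -0.0, -22.3] rows 8.2
```

Request:
apply_moves:
  rows:
    - [[-6,-69,5],[-5.4,0,-4.2]]
    - [[-12,-137,9],[-10.8,0,-8.4]]
    - [[-18,-206,14],[-16.3,0,-12.6]]
    - [[-18,-206,14],[-16.3,0,-12.6]]
    - [[-29,-278,56],[-20,0,-16]]
    - [[-40,-350,98],[-24.5,0,-19]]
    - [[-51,-422,140],[-28.7,0,-22.3]]
    - [[-51,-422,140],[-28.7,0,-22.3]]
    - [[-51,-422,140],[-28.7,0,-22.3]]
    - [[-30,-440,132],[-28.7,0,-22.3]]
    - [[-3,-453,125],[-28.7,0,-22.3]]
    - [[-3,-453,125],[-28.7,0,-22.3]]
    - [[-3,-453,125],[-28.7,0,-22.3]]
  grip: 60

```text
clock: 46.7
ee_pos: [553.5, 120.8, 188.5]
tool_rot: [179.9, 52.2, 4.2]
force: [-0.4, -1.0, -1.0]
grip_width: 60.0
```

```bash
cat > /tmp/b.py <<'E'
from loc import *
for x,y,z in((-59,127,201),(3,127,122)):
  g,R=G(rk,x,y,z);print(g.round());rel(g,R)
E
python3 /tmp/b.py
```

```text
[553.48523882 120.8358396  188.49860285] [ -0.6  23.7 121.2 131.8   4.  -45.8] 46.7
rack 0.89 [  3. 147. 126.]
other 0.83 [767. 137.  48.]
other 0.79 [762.   8.  49.]
tote 0.66 [-58.  53. 106.]
other 0.63 [ 759. -103.    8.]
tote 0.62 [-56. -29. 103.]
tote 0.38 [ 30. -44. 102.]
rack 0.85 [ -4. 126. 140.]
other 0.79 [756.  -8.  82.]
tote 0.69 [-46. -36. 129.]
other 0.66 [ 757. -124.   79.]
tote 0.59 [-47.  37. 133.]
tote 0.57 [ 61. -35. 126.]
[554. 122. 190.]
shift [0.3, -0.9, -0.1] turn [0.0, 0.0, -0.1] rows 0.0
[616. 126. 111.]
shift [100.7, -1.0, -0.3] turn [0.0, 0.0, -0.1] rows 1.6
```

Request:
apply_moves:
  rows:
    - [[15,-1,0],[0,0,0]]
    - [[30,-1,0],[0,0,0]]
    - [[45,-1,0],[0,0,0]]
    - [[60,-1,0],[0,0,0]]
    - [[60,-1,0],[0,0,0]]
    - [[60,-1,0],[0,0,0]]

```text
clock: 47.65
ee_pos: [590.4, 124.6, 143.3]
tool_rot: [179.9, 52.0, 4.2]
force: [0.2, -0.3, -0.8]
grip_width: 59.8
```

```bash
cat > /tmp/b.py <<'E'
from h import *
print(robot.state()['q'].round(1))
g,R=G(rk,3,127,122);print(g.round());rel(g,R)
E
python3 /tmp/b.py
```

```text
[ -0.   31.4 118.3 161.    8.  -74.6]
[616. 126. 111.]
shift [41.4, 0.0, -0.5] turn [0.0, 0.0, -0.1] rows 0.7
```

Request:
apply_moves:
  rows:
    - [[15,0,0],[0,0,0]]
    - [[30,0,0],[0,0,0]]
    - [[41,0,0],[0,0,0]]
    - [[41,0,0],[0,0,0]]
    - [[41,0,0],[0,0,0]]

```text
clock: 48.28
ee_pos: [615.2, 126.5, 110.9]
tool_rot: [179.9, 52.0, 4.2]
force: [0.0, 0.3, -0.1]
grip_width: 60.2
```

Request:
apply_moves:
  rows:
    - [[0,0,0],[0,0,0]]
    - [[0,0,0],[0,0,0]]
    - [[0,0,0],[0,0,0]]
    - [[0,0,0],[0,0,0]]
  grip: 20

```text
clock: 48.78
ee_pos: [615.4, 126.6, 111.2]
tool_rot: [179.9, 52.0, 4.2]
force: [-0.6, 0.7, 1.3]
grip_width: 36.0
```

Request:
apply_moves:
  rows:
    - [[-8,0,-6],[0,0,0]]
    - [[-16,0,-12],[0,0,0]]
    - [[-24,0,-19],[0,0,0]]
    - [[-32,0,-25],[0,0,0]]
    - [[-35,0,-27],[0,0,0]]
    - [[-35,0,-27],[0,0,0]]
    - [[-35,0,-27],[0,0,0]]

```text
clock: 49.65
ee_pos: [614.6, 126.5, 154.8]
tool_rot: [179.9, 52.1, 4.2]
force: [-0.6, -0.5, -1.8]
grip_width: 35.7
```

Request:
apply_moves:
  rows:
    - [[-6,0,8],[0,0,0]]
    - [[-12,0,16],[0,0,0]]
    - [[-19,0,24],[0,0,0]]
    - [[-25,0,32],[0,0,0]]
    - [[-31,0,40],[0,0,0]]
    - [[-37,0,48],[0,0,0]]
    - [[-43,0,55],[0,0,0]]
    - [[-49,0,63],[0,0,0]]
    - [[-53,0,68],[0,0,0]]
    - [[-53,0,68],[0,0,0]]
    - [[-53,0,68],[0,0,0]]

```text
clock: 51.02
ee_pos: [529.2, 120.0, 155.1]
tool_rot: [179.9, 52.0, 4.2]
force: [0.1, 0.2, -2.1]
grip_width: 36.2
```

```bash
cat > /tmp/b.py <<'E'
from h import *
s=robot.state();print(s['ee_pos'],s['force'],s['q'].round(1),s['grip_width'])
rel([s['ee_pos'][0]-10,110,280],toolR(.07,38,-1))
rel([525,-150,280],toolR(-.25,38,-1))
for z in(260,150): g,R=G(tt,58,44,z,38);print(g.round());rel(g,R)
E
python3 /tmp/b.py
```

```text
[529.20131632 120.03811669 155.09008253] [ 0.05269377  0.21893382 -2.05053119] [ -0.8  27.8 126.3 165.5  12.3 -79.8] 36.16483784659958
shift [-105.0, 9.4, -68.4] turn [0.3, 0.0, 0.1] rows 2.0
shift [-113.3, 269.1, -57.4] turn [14.7, -0.0, 11.4] rows 4.8
[ 533. -299.  249.]
shift [-90.9, 418.5, -35.3] turn [28.9, -0.0, 22.5] rows 6.9
[ 533. -299.  139.]
shift [-4.2, 418.4, 32.4] turn [28.9, -0.0, 22.5] rows 6.7
```

Request:
apply_moves:
  rows:
    - [[-20,2,-13],[0,0,0]]
    - [[-40,4,-26],[0,0,0]]
    - [[-60,6,-39],[0,0,0]]
    - [[-80,8,-52],[0,0,0]]
    - [[-95,9,-62],[0,0,0]]
    - [[-105,9,-68],[0,0,0]]
    - [[-105,9,-68],[0,0,0]]
    - [[-105,9,-68],[0,0,0]]
    - [[-105,9,-68],[0,0,0]]
    - [[-105,9,-68],[0,0,0]]

```text
clock: 52.28
ee_pos: [518.3, 110.2, 279.9]
tool_rot: [179.8, 52.1, 4.2]
force: [0.5, -0.7, -2.4]
grip_width: 35.8
```

```bash
cat > /tmp/b.py <<'E'
from h import *
s=robot.state();print(s['ee_pos'],s['force'],s['q'].round(1),s['grip_width'])
rel([535,-100,280],toolR(-.2,38,-1))
for z in(260,150): g,R=G(tt,58,44,z,38);print(g.round());rel(g,R)
E
python3 /tmp/b.py
```

```text
[518.25406306 110.20757487 279.85848364] [ 0.45943822 -0.67404966 -2.40888819] [ -2.5   9.7 119.6  17.6  13.6  67.5] 35.765722455304314
shift [0.7, 210.9, -0.6] turn [12.5, 0.1, 9.6] rows 3.4
[ 533. -299.  249.]
shift [14.8, 409.4, 32.4] turn [29.0, 0.1, 22.5] rows 6.6
[ 533. -299.  139.]
shift [101.7, 409.2, 99.9] turn [29.0, 0.1, 22.5] rows 6.9
```

Request:
apply_moves:
  rows:
    - [[0,70,0],[4,0,3]]
    - [[0,140,0],[8,0,6]]
    - [[0,211,0],[12.5,0,9.6]]
    - [[0,211,0],[12.5,0,9.6]]
    - [[5,277,11],[18,0,14]]
    - [[10,343,22],[23.5,0,18.2]]
    - [[15,409,32],[29,0.1,22.5]]
    - [[15,409,32],[29,0.1,22.5]]
    - [[15,409,32],[29,0.1,22.5]]
    - [[45,409,56],[29,0.1,22.5]]
    - [[80,409,83],[29,0.1,22.5]]
    - [[101,409,100],[29,0.1,22.5]]
    - [[101,409,100],[29,0.1,22.5]]
    - [[101,409,100],[29,0.1,22.5]]

```text
clock: 54.02
ee_pos: [543.0, -290.2, 169.3]
tool_rot: [-177.1, 51.2, -28.6]
force: [0.2, 0.1, -1.3]
grip_width: 35.9
```

```bash
cat > /tmp/b.py <<'E'
from h import *
s=robot.state();print(s['ee_pos'],s['force'],s['q'].round(1),s['grip_width'])
for z in(118,115.3): g,R=G(tt,58,44,z,38);print(g.round());rel(g,R)
E
python3 /tmp/b.py
```

```text
[ 542.96560947 -290.18233317  169.31140307] [ 0.20165283  0.09778943 -1.3097131 ] [-43.   28.6 116.5 108.7   9.5 -27.3] 35.856464802838005
[ 533. -299.  107.]
shift [45.6, 15.1, 42.0] turn [0.0, -0.8, 2.4] rows 1.0
[ 533. -299.  104.]
shift [47.7, 15.2, 43.7] turn [0.0, -0.8, 2.4] rows 1.1
```

Request:
apply_moves:
  rows:
    - [[-3.5,15,4],[0,-0.8,2.4]]
    - [[-3.5,15,4],[0,-0.8,2.4]]
    - [[-3.5,15,4],[0,-0.8,2.4]]
    - [[10,15,14],[0,-0.8,2.4]]
    - [[25,15,26],[0,-0.8,2.4]]
    - [[38,15,36],[0,-0.8,2.4]]
    - [[45,15,42],[0,-0.8,2.4]]
    - [[45,15,42],[0,-0.8,2.4]]
    - [[45,15,42],[0,-0.8,2.4]]

```text
clock: 55.15
ee_pos: [532.9, -299.1, 108.1]
tool_rot: [179.9, 52.0, -32.4]
force: [0.6, -0.1, -1.8]
grip_width: 36.0
```

```bash
cat > /tmp/b.py <<'E'
from h import *
s=robot.state();print(s['ee_pos'],s['force'],s['q'].round(1),s['grip_width'])
for z in(115.3,): g,R=G(tt,58,44,z,38);print(g.round());rel(g,R)
E
python3 /tmp/b.py
```

```text
[ 532.8566633  -299.13327397  108.11067046] [ 0.64490606 -0.07540285 -1.8198179 ] [-43.1  36.3 118.5 151.9  14.  -71.1] 35.99527340272308
[ 533. -299.  104.]
shift [3.0, 0.3, 2.4] turn [0.1, -0.0, -0.0] rows 0.1
```

Request:
apply_moves:
  rows:
    - [[1,0,0.8],[0,0,0]]
    - [[2,0,1.6],[0,0,0]]
    - [[2.6,0,2],[0,0,0]]
    - [[2.6,0,2],[0,0,0]]

```text
clock: 55.65
ee_pos: [532.8, -299.1, 104.8]
tool_rot: [179.9, 52.0, -32.4]
force: [0.2, 0.3, -1.8]
grip_width: 35.9
```

Request:
apply_moves:
  rows:
    - [[0.4,0,0.3],[0,0,0]]
    - [[0.6,0,0.5],[0,0,0]]
    - [[0.6,0,0.5],[0,0,0]]

```text
clock: 56.02
ee_pos: [532.9, -299.2, 104.3]
tool_rot: [179.9, 51.9, -32.4]
force: [-0.1, 0.2, 0.5]
grip_width: 36.0
```

Just in contact; release and rise.

Request:
apply_moves:
  rows:
    - [[0,0,0],[0,0,0]]
    - [[0,0,0],[0,0,0]]
    - [[0,0,0],[0,0,0]]
    - [[-10,0,-8],[0,0,0]]
    - [[-25,0,-19],[0,0,0]]
    - [[-40,0,-31],[0,0,0]]
    - [[-60,0,-47],[0,0,0]]
    - [[-90,0,-70],[0,0,0]]
    - [[-126,0,-98],[0,0,0]]
    - [[-150,0,-98],[0,0,0]]
    - [[-150,0,-98],[0,0,0]]
    - [[-150,0,-98],[0,0,0]]
  grip: 52

```text
clock: 57.52
ee_pos: [529.4, -286.3, 267.6]
tool_rot: [-178.2, 51.6, -29.8]
force: [0.6, -0.2, -0.8]
grip_width: 52.1
```

```bash
cat > /tmp/b.py <<'E'
from loc import *
o=np.zeros((570,800,3),np.uint8)
for i,(c,of) in enumerate(((p,(200,100)),(q,(260,90)))):
  a=crop(c,*of,200,190,2)
  if i: draw(a,c,tt,box(-118,118,-103,103,50,105),2,of)
  o[:380,i*400:i*400+400]=a
o[380:]=crop(q,60,100,400,95,2)
cv2.imwrite('pics/c9.png',o)
E
python3 /tmp/b.py
```

```text
[ 529.36855043 -286.31469551  267.60668317] [-43.3  16.5 112.4  32.1  15.8  50. ] 57.525
tote 0.86 [ 49.  56. 107.]
tote 0.77 [-57.  54. 109.]
tote 0.67 [-55. -29. 111.]
other 0.65 [766. 138.  51.]
tote 0.56 [ 56. -33. 113.]
other 0.55 [761.   6.  47.]
other 0.37 [ 761. -102.    8.]
tote 0.96 [-51.  46. 119.]
other 0.77 [772. 115.  78.]
other 0.61 [ 758. -121.   80.]
other 0.58 [755. -10.  85.]
```

View pics/c9.png

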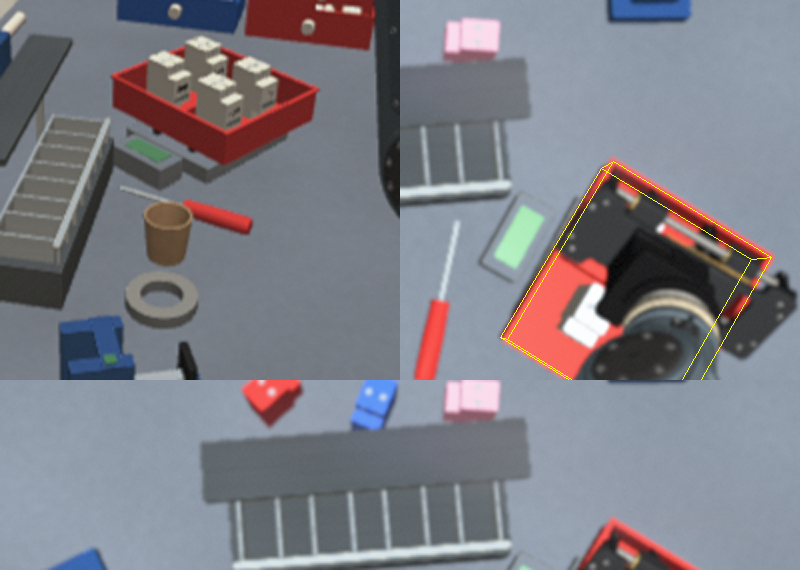

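```bash
python3 -c "
from plant import robot
print(robot.close_job(), robot.state()['clock'])"
```

```text
the job is handed in; nothing more can be done
the job is handed in; nothing more can be done
```

The job is handed in at about 58 s. The ejector was pressed to its stop and all four breakers, the tested one and three from the rack, are standing in the tote, two in each half.

**Order and position:** I loaded near half, far half, near, far. Each breaker was lowered in small steps onto the floor, at roughly (±50–57, ±42) mm in the tote's frame.

**Last checks:**
- The last picture shows the rack empty and the tote level and still on its original outline.
- Tape, screwdriver and pot look undisturbed, and the ejector appears back at rest.
- The rail forces and the final breaker positions could not be read directly. I judged them from the pictures and the recogniser.

**What disagreed or went less well:**
- **Tool length:** The fingertips stand only about 5 mm ahead of the reported TCP, not 25 mm. Because of this my first push slid over the top of the tab. I measured the offset by touching the bench, checked it in a tilted view, and corrected for it from then on.
- **First set-down:** It touched with about 10 N and was eased off at once. The other three touched with about 2 to 8 N.
- **Last picture:** The arm hid part of the tote from the top camera, so only the side view shows all four breakers there.

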